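# Turn the washed boards onto the dryer and set its timer

## Robot

A 6-joint arm with a two-finger parallel gripper is mounted at the origin on the work surface. World frame = base frame: x ahead of the robot, y to its left, z up, the work surface at z = 0. Lengths are in m, angles in rad, forces in N, time in s.
With the tool pointing down it reaches from about 0.35 to 0.775 m from the base axis. Payload 7.3 kg.
Tool frame: the origin (TCP) lies midway between the tips of the shut fingers; the grasp point (between the pads) lies 19 mm behind it; z points along the fingers, y is the direction in which the jaws open and shut (so a half turn about z gives the same grasp; the last joint's range is limited). The gripper opens to 92 mm and grips with 3 to 60 N. Pads are 19 mm wide; open, the fingers measure 130 mm over their backs; the gripper's body (75 mm by 190 mm) begins 47 mm behind the grasp point.
Start: joints at [1.076, 0.342, 1.524, -0, 1.275, -0.146], TCP at [0.179, 0.493, 0.227] pointing down, gripper open.
Joint ranges: [-2.53, 2.53], [-0.77, 2.02], [0.04, 2.7], [-1, 4.14], [0.28, 2.66], [-3.11, 3.11]. Speed limits (rad/s): [2.57, 2.57, 3.14, 3.14, 3.14, 3.14].

## Interface

Orientations are given as [roll, pitch, yaw] about the fixed x, y, z axes, in that order (R = Rz(yaw) Ry(pitch) Rx(roll)).
In Python, from cell import status, eyes, job gives the robot as it stands.
- The arm moves only by the tool jog_arm, never from a script. Its argument "series" is a list of rows, each a list of 3 entries, a list of its own where there are three numbers: the gripper command: -1 is shut, 1 is fully open, values between are in proportion, then the shift along the tool's x, y, z in m, then the turn, a rotation vector about the tool's x, y, z in rad. In form: [[grip, [x, y, z], [ax, ay, az]], ...]. A call has 1 to 12 rows; each row is the pose to reach, as a shift and turn from the pose commanded when the call began, along the tool's axes at that moment; what a row does not reach only later rows make up. A row lasts 1/12 s, in which the tool goes at most 41.7 mm and 7.16 degrees, less where a joint would pass 70% of its speed; a pose out of reach is approached as far as the arm can. A call with a gripper value outside its range is refused whole. The fingers move at their own pace and stop on an object; "squeeze" is the grip in N (left out, the last holds). Time passes only in rows, so rows that repeat a pose let the fingers close. It gives the time, the measured TCP pose, the force and the opening at its end, in the units of the state.
- status.observe(): the state, without advancing time (a new reading comes with each control period).
- eyes.read_camera(name): name is "scene" or "top"; returns a dict with "img" (480x640x3 uint8, red, green, blue), "range_z" (480x640 float32, m along the optical axis (not along the pixel's ray), 0 where there is no reading), "camera_matrix" (3x3 intrinsics, pixels), "k1" (the pictures are not rectified: a ray, as slopes to the right and down, at radius r is drawn at 1 + k1 r^2 times it, then the intrinsics apply), "T" (4x4, takes a point from camera to world coordinates). Camera axes: x right, y down, z forward; pixel columns grow to the right and rows downward; lengths in m; the calibration is good to about 2 mm. A picture is of the moment at which its call begins.
- job.hand_in(): hands the job in, once; it reports no verdict.
The state is a dict: "time": time; "qpos": joint angles; "qvel": joint speeds; "joint_efforts": joint torques, N m; "tool_pos": TCP position; "tool_rot": TCP orientation; "contact_force": force on the tool from outside, world axes, zero at the start; "torque": the same for the moment, N m; "opening": finger opening in m.
Only numpy, scipy, OpenCV 4.12 (cv2) and the standard library are available. Lean on these libraries where they do the work, as an engineer would, in place of code of your own. Each camera call takes 0.05 s, during which the arm holds its last target.

## Task

Turn the dryer's timer dial back to zero first. Then move every board from the drip rack to the board dryer, turned over so that its white face looks outward, standing on the ledge on its short edge and leaning flush against the slope; once all of them stand there, set the timer to 30 minutes (the long red mark). Tidy the scrubbing brush into the steel tray, bristles down, and leave the bottle, bowl and can alone.

Things in the scene. Friction and masses are not known exactly. Their poses are not given: they have to be found in the camera images.
- board1: two-faced serving board, 160 x 66 x 12 mm, about 0.13 kg, one face white, the other green. Origin: middle of the short edge of its white face at one end; x along its length (the board fills x -160 to 0, y -33 to 33, z -12 to 0 mm), +z out of the WHITE face. Starts on the rack, origin end down, green outward; its top 65 mm stand free above the back plate. 2 or 3 boards are present (else None)
- board2: two-faced serving board, 160 x 66 x 12 mm, about 0.13 kg, one face white, the other green. Origin: middle of the short edge of its white face at one end; x along its length (the board fills x -160 to 0, y -33 to 33, z -12 to 0 mm), +z out of the WHITE face. Starts on the rack, origin end down, green outward; its top 65 mm stand free above the back plate. 2 or 3 boards are present (else None)
- board3: two-faced serving board, 160 x 66 x 12 mm, about 0.13 kg, one face white, the other green. Origin: middle of the short edge of its white face at one end; x along its length (the board fills x -160 to 0, y -33 to 33, z -12 to 0 mm), +z out of the WHITE face. Starts on the rack, origin end down, green outward; its top 65 mm stand free above the back plate. 2 or 3 boards are present (else None)
- board1_mid (a point): centre of board1 (middle of its thickness too); axes as the board's
- board2_mid (a point): centre of board2 (middle of its thickness too); axes as the board's
- board3_mid (a point): centre of board3 (middle of its thickness too); axes as the board's
- rack: drip rack of bare aluminium on a grey base 130 x 300 mm, fixed. Origin on the table under it. Slope, ledge and lip have just the dryer's shape and sizes (see the dryer and point dryer_foot), also facing its own +x.
- rack_foot (a point): middle of the foot of the slope, where a board's rear lower edge sits: x 0.045, y 0, z 0.040 m in the body. Axes are the rack's.
- dryer: fixed board dryer: blue slope with black air slots, dark ledge, white base 120 x 290 mm. Origin on the table under it. The slope faces its own +x and rises 55 deg from horizontal: up-slope (-0.574, 0, 0.819), outward normal (0.819, 0, 0.574) in its frame. A board leaning properly has its centre at x 0.004, z 0.109 m. Rack and dryer face each other across the table.
- dryer_foot (a point): middle of the foot of the slope, where a board's rear lower edge sits: x 0.045, y 0, z 0.040 m in the body. Axes are the dryer's. The ledge runs along y from -0.135 to 0.135, is square to the slope and 24 mm deep up to its lip, which is 8 mm high and 5 mm thick. The back plate, 6 mm thick and open behind, goes 95 mm up the slope from here.
- timer: the dryer's control box, white, 90 x 90 x 72 mm high, fixed, with the dial on the middle of its top. Origin under its centre.
- dial (a joint): timer dial, a black bar knob: angle in rad, 0 at the zero stop, growing clockwise seen from above, 0.045 rad a minute, up to 2.7 (60 min); 30 minutes is 1.35. Ticks every 10 minutes round it, black, the 30-minute one longer, thicker and red. It stays where left (friction 0.04 N m).
- dial_grip (a point): on the dial's vertical axis at the height to grip, 109 mm above the table. The grip bar is 57 mm long, 14 mm thick, from 84 to 116 mm above the table; at 0 it lies along the timer's x with its white pointer line to the timer's -x, and it turns with the dial. This point's axes turn with the knob.
- brush: scrubbing brush, wooden back 120 x 42 x 22 mm on a blue bristle block 18 mm high (rigid), 40 mm high in all, 0.15 kg. Origin at the centre of its underside, x along its length, z up.
- tray: open steel tray, 180 (x) x 120 (y) x 30 mm high outside, walls and floor 4 mm, fixed. Origin at the centre of its underside.
- bottle: clear bottle with a red cap, 60 mm across, 170 mm high, standing; bystander. Origin under it.
- bowl: steel bowl, 120 mm across, 50 mm high; bystander. Origin under it.
- can: can with a red label, 70 mm across, 100 mm high; bystander. Origin under it.
Mind the look-alikes: they are no part of the job. What is shaped like the board1 but brown is not meant.

How it is judged:
On the way, in this order (a step that is already met when the one before it is completed fails the run):
1. the dial is turned back to zero (value of joint dial below 0.1 rad), for 0.2 s.
2. every board stands on the dryer, white face outward, the dial still at zero (x of board1_mid in the frame of dryer between -0.0059712 and 0.0140288 m and z of board1_mid in the frame of dryer between 0.0989736 and 0.118974 m and y of board1_mid in the frame of dryer between -0.135 and 0.135 m and angle between board1's own z axis and vertical between 0.8 and 1.12 rad and angle between the y axis of each of board1, board2, board3 and the y axis of dryer, either way round below 0.14 rad and linear speed of each of board1, board2, board3 below 0.02 m/s and contact force between each of board1, board2, board3 and the fingers below 0.1 N and x of board2_mid in the frame of dryer between -0.0059712 and 0.0140288 m and z of board2_mid in the frame of dryer between 0.0989736 and 0.118974 m and y of board2_mid in the frame of dryer between -0.135 and 0.135 m and angle between board2's own z axis and vertical between 0.8 and 1.12 rad and x of board3_mid in the frame of dryer between -0.0059712 and 0.0140288 m and z of board3_mid in the frame of dryer between 0.0989736 and 0.118974 m and y of board3_mid in the frame of dryer between -0.135 and 0.135 m and angle between board3's own z axis and vertical between 0.8 and 1.12 rad and value of joint dial below 0.2 rad), for 0.3 s.
3. the dial is set to 30 minutes (value of joint dial between 1.24 and 1.46 rad), for 0.2 s.
At the end, for the whole second after the job is handed in: Each present board leans flush on the dryer's slope on its short edge, white outward: centre within 10 mm in dryer x and z, normal 46 to 64 deg from vertical, width within 0.14 rad of the ledge, released, at rest; dial 1.35 +- 0.11 rad; brush flat on the tray floor, bristles down (all of step 3 and x of board1_mid in the frame of dryer between -0.0059712 and 0.0140288 m and z of board1_mid in the frame of dryer between 0.0989736 and 0.118974 m and y of board1_mid in the frame of dryer between -0.135 and 0.135 m and angle between board1's own z axis and vertical between 0.8 and 1.12 rad and angle between the y axis of each of board1, board2, board3 and the y axis of dryer, either way round below 0.14 rad and linear speed of each of board1, board2, board3, brush below 0.02 m/s and contact force between each of board1, board2, board3 and the fingers below 0.1 N and x of board2_mid in the frame of dryer between -0.0059712 and 0.0140288 m and z of board2_mid in the frame of dryer between 0.0989736 and 0.118974 m and y of board2_mid in the frame of dryer between -0.135 and 0.135 m and angle between board2's own z axis and vertical between 0.8 and 1.12 rad and x of board3_mid in the frame of dryer between -0.0059712 and 0.0140288 m and z of board3_mid in the frame of dryer between 0.0989736 and 0.118974 m and y of board3_mid in the frame of dryer between -0.135 and 0.135 m and angle between board3's own z axis and vertical between 0.8 and 1.12 rad and x of brush in the frame of tray between -0.088 and 0.088 m and y of brush in the frame of tray between -0.058 and 0.058 m and height (world z) of brush below 0.015 m and angle between brush's own z axis and vertical below 0.25 rad); the robot touches nothing.
It fails at once if the bottle is disturbed (distance of bottle from where it was at the start of the episode above 0.03 m).
It fails at once if the bowl is disturbed (distance of bowl from where it was at the start of the episode above 0.03 m).
It fails at once if the can is disturbed (distance of can from where it was at the start of the episode above 0.03 m).
Of board1, board2, board3 only 2 to 3 are there at a start; the rules pass over those that are not, and their reading is None.
At some moment in a run one of brush, board1, board2, board3 may be knocked a few centimetres aside while the robot is not near it.
It also fails if it takes over 210 s, if anything falls off the work surface, if the arm or the gripper's body presses on something with over 40 N, if the wrist force passes 120 N, or if a joint passes its speed limit or range.

## Working session

There is one attempt and no reset: what is moved stays moved. The work goes in short steps, Python scripts to look and compute and a tool call to move; the robot and the scene stay as the last step left them, time stands still between calls to the robot, and variables do not carry over. Pictures are saved under pics/ and viewed, and the job is handed in when it is done.

Besides the shell and the picture viewer there is one more tool, called after "Call:" as name(argument=value, ...), one argument or row to a line, values as JSON. jog_arm: Moves the arm, as the interface text tells. Its arguments: {"type":"object","properties":{"series":{"type":"array","items":{"type":"array"}},"squeeze":{"type":"number"}},"required":["series"]}

```bash
ls; mkdir -p pics; cat > h.py <<'E'
import numpy as np, cv2
from cell import status, eyes, job
from scipy.spatial.transform import Rotation as R
def cap(n, save=None):
    d=eyes.read_camera(n)
    if save: cv2.imwrite('pics/'+save+'.png', d['img'][:,:,::-1])
    np.savez('/tmp/'+n+'.npz', **d)
    return d
def world(d):
    K=d['camera_matrix'];k=d['k1'];z=d['range_z']
    v,u=np.mgrid[0:z.shape[0],0:z.shape[1]]
    pts=np.stack([u.ravel(),v.ravel()],1).astype(float)
    xd=(pts[:,0]-K[0,2])/K[0,0]; yd=(pts[:,1]-K[1,2])/K[1,1]
    x,y=xd.copy(),yd.copy()
    for _ in range(20):
        s=1+k*(x*x+y*y); x=xd/s;y=yd/s
    zz=z.ravel(); P=np.stack([x*zz,y*zz,zz,np.ones_like(zz)],1)@d['T'].T
    W=P[:,:3].reshape(z.shape+(3,)); W[z==0]=np.nan
    return W
E
python3 - <<'E'
from h import *
for n in('scene','top'):
    d=cap(n,n+'0'); print(n,d['T'].round(3).tolist(),d['camera_matrix'].round(1).tolist(),d['k1'])
print(status.observe())
E
```

```text
pics
scene [[0.463, 0.603, -0.65, 1.09], [0.886, -0.307, 0.347, -0.28], [0.01, -0.736, -0.676, 0.681], [0.0, 0.0, 0.0, 1.0]] [[454.6, 0.0, 317.3], [0.0, 454.6, 229.9], [0.0, 0.0, 1.0]] -0.10710666234899703
top [[0.005, -0.997, 0.081, 0.397], [-1.0, -0.005, -0.0, 0.013], [0.001, -0.081, -0.997, 1.51], [0.0, 0.0, 0.0, 1.0]] [[580.1, 0.0, 317.6], [0.0, 580.1, 236.5], [0.0, 0.0, 1.0]] -0.1877524619455165
{'time': 0.1, 'qpos': array([ 1.07599308e+00,  3.42654820e-01,  1.52490346e+00,  3.02142159e-05,
        1.27537773e+00, -1.46003643e-01]), 'qvel': array([-1.52486532e-03, -3.77783578e-05,  4.21755247e-04,  2.10471110e-04,
        4.59941084e-04, -4.57630350e-04]), 'joint_efforts': array([ 6.30048999e-04, -4.32005739e+01, -2.44693226e+01,  7.18317926e-02,
        5.26710448e-02, -5.35054198e-05]), 'tool_pos': array([0.17923498, 0.49308819, 0.22611983]), 'tool_rot': array([-3.14026780e+00, -2.24024615e-04,  2.79278409e+00]), 'contact_force': array([-0.02047002,  0.3766014 ,  0.28625061]), 'torque': array([0.05419967, 0.03676485, 0.01965858]), 'opening': 0.09189360092812318}
```

View pics/scene0.png

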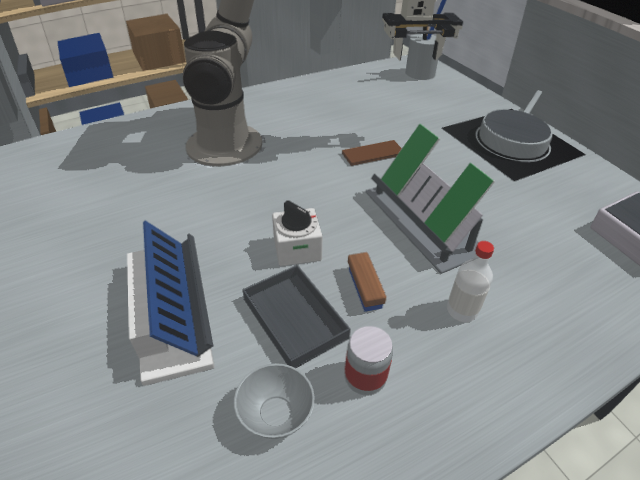

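View pics/top0.png

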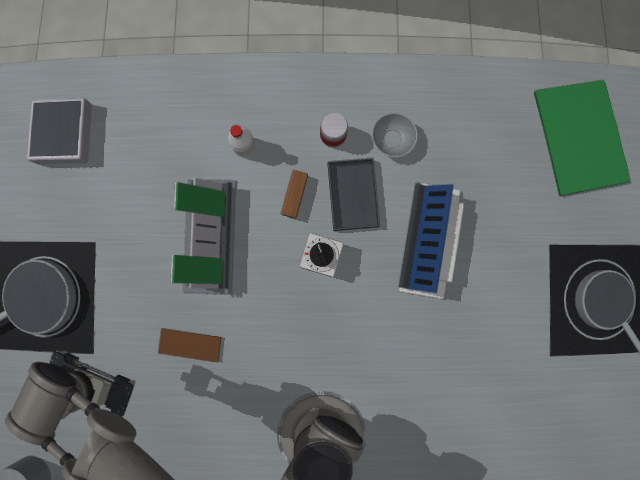

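Two green boards stand on the rack (top view around (200,198) and (197,269)). The dryer is at (430,240), the timer at (321,255), the brush at (295,194) and the tray at (354,195). The brown board at (190,345) is a look-alike. Next I'll measure positions.

```bash
cat > m.py <<'E'
from h import *
d=dict(np.load('/tmp/top.npz')); W=world(d); img=d['img']; hsv=cv2.cvtColor(img,cv2.COLOR_RGB2HSV)
def reg(name,box,mask):
    x0,x1,y0,y1=box; m=np.zeros(mask.shape,bool); m[y0:y1,x0:x1]=mask[y0:y1,x0:x1]; m&=~np.isnan(W[...,0])
    p=W[m]; 
    r=cv2.minAreaRect((p[:,:2]*1000).astype(np.float32))
    print(name,m.sum(),'med',np.median(p,0).round(4),'z5/95',np.percentile(p[:,2],[5,95]).round(3),'rect mm',np.round(r[0],1),np.round(r[1],1),round(r[2],1))
    return p
if __name__=='__main__':
    z=W[...,2]
    print('table z',np.nanmedian(z[300:420,400:520]))
    H,S,V=hsv[...,0],hsv[...,1],hsv[...,2]
    green=(H>45)&(H<80)&(S>120); 
    b=[]
    for n,box in(('bA',(165,240,170,225)),('bB',(165,240,240,300))):
        p=reg(n,box,green); c=p.mean(0); u,s,vt=np.linalg.svd(p-c,full_matrices=False); print(' c',c.round(4),'n',vt[2].round(3),'long',vt[0].round(3),vt[1].round(3),'s',s[2]/len(p)**.5)
    blue=(H>100)&(H<125)&(S>120)
    p=reg('dryslope',(395,470,170,310),blue); c=p.mean(0); u,s,vt=np.linalg.svd(p-c,full_matrices=False); print(' c',c.round(4),'n',vt[2].round(3),vt[0].round(3),vt[1].round(3))
    reg('timer',(290,350,225,285),(z>0.06)&(z<0.08))
    reg('knob',(290,350,225,285),(z>0.095))
    reg('brush',(270,320,160,225),(z>0.03))
    reg('traywall',(320,390,150,240),(z>0.022))
    reg('dryer',(380,480,160,320),(z>0.03))
    reg('rack',(160,245,160,310),(z>0.02)&(S<60))
    reg('bottle',(220,270,120,160),(z>0.05)); reg('can',(315,355,105,150),(z>0.05)); reg('bowl',(365,425,105,165),(z>0.03))
    reg('brown',(150,230,320,370),(z>0.006)&(S>100))
E
python3 m.py; python3 - <<'E'
from h import *
im=cv2.imread('pics/top0.png'); cv2.imwrite('pics/zoom.png',np.hstack([cv2.resize(im[225:285,290:350],(400,400),interpolation=2),cv2.resize(im[165:305,165:305],(400,400))]))
E
```

```text
table z 0.00026660530769351265
bA 1238 med [0.5989 0.3018 0.1201] z5/95 [0.057 0.175] rect mm [599.5 299.9] [96.2 64.2] 89.0
 c [0.599  0.3006 0.1181] n [-0.009 -0.818  0.575] long [0.008 0.575 0.818] [ 1.    -0.012 -0.002] s 0.0023914331644100334
bB 1259 med [0.4286 0.3048 0.119 ] z5/95 [0.056 0.175] rect mm [428.6 302.7] [95.8 63.3] 89.3
 c [0.4287 0.3038 0.1177] n [-0.014 -0.815  0.579] long [0.006 0.579 0.816] [ 1.    -0.015  0.003] s 0.0022178417774753752
dryslope 2405 med [ 0.5115 -0.2684  0.0834] z5/95 [0.044 0.117] rect mm [ 513.5 -268.3] [ 60.3 267.6] 80.4
 c [ 0.5116 -0.2679  0.0826] n [0.137 0.803 0.581] [-0.986  0.167  0.001] [-0.096 -0.573  0.814]
timer 716 med [0.4677 0.0061 0.0742] z5/95 [0.067 0.079] rect mm [469.4   3.4] [90.1 90.1] 73.5
knob 139 med [0.4681 0.004  0.116 ] z5/95 [0.111 0.121] rect mm [469.1   3.5] [56.5 13.7] 21.7
brush 759 med [0.6271 0.0735 0.0403] z5/95 [0.035 0.046] rect mm [627.9  73.7] [ 43.  121.8] 75.3
traywall 487 med [ 0.6375 -0.086   0.0304] z5/95 [0.024 0.07 ] rect mm [625.6 -83.3] [156.5 253.8] 84.3
dryer 5151 med [ 0.5097 -0.2686  0.0745] z5/95 [0.044 0.116] rect mm [ 512.2 -276. ] [129.8 272.8] 80.9
rack 2571 med [0.518  0.2788 0.0663] z5/95 [0.042 0.119] rect mm [519.4 294. ] [120.2 272.1] 89.0
bottle 592 med [0.748  0.2023 0.1159] z5/95 [0.063 0.172] rect mm [754.8 206.9] [56.3 60.6] 20.5
can 699 med [ 0.7837 -0.027   0.0993] z5/95 [0.066 0.106] rect mm [788.5 -26.5] [68.9 68.8] 1.9
bowl 582 med [ 0.8004 -0.1899  0.0446] z5/95 [0.031 0.055] rect mm [ 768.4 -181.7] [116.9 146.1] 76.4
brown 1409 med [0.2352 0.3423 0.0117] z5/95 [0.007 0.017] rect mm [234.6 345. ] [158.3  65.3] 82.2
```

View pics/zoom.png

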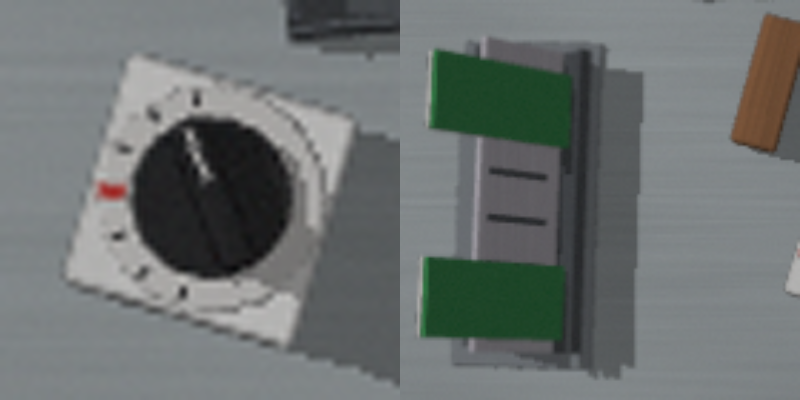

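```bash
cat > go.py <<'E'
from h import *
import sys
def go(p,Rt):
    s=status.observe(); Rc=R.from_euler('xyz',s['tool_rot']); 
    sh=Rc.inv().apply(np.array(p)-s['tool_pos']); rv=(Rc.inv()*Rt).as_rotvec()
    print('shift',sh.round(3).tolist(),'turn',rv.round(3).tolist(),'rows',int(np.ceil(max(np.linalg.norm(sh)/.0417,np.degrees(np.linalg.norm(rv))/7.16))),'q',s['qpos'].round(2).tolist(),'t',s['time'])
def rpy(r,p,y): return R.from_euler('xyz',[r,p,y])
def ax(z,x):  # tool z dir, approx tool x dir
    z=np.array(z,float);z/=np.linalg.norm(z);x=np.array(x,float);x-=z*(x@z);x/=np.linalg.norm(x)
    return R.from_matrix(np.stack([x,np.cross(z,x),z],1))
E
python3 -c "
from go import *
go([.469,.0035,.25],rpy(np.pi,0,.379))"
```

```text
shift [-0.44, -0.361, -0.024] turn [-0.001, 0.001, 2.414] rows 20 q [1.08, 0.34, 1.52, 0.0, 1.28, -0.15] t 0.1
```

Call:
jog_arm(
  series=[
    [1,[-0.44,-0.361,-0.024],[0,0,2.414]],
    [1,[-0.44,-0.361,-0.024],[0,0,2.414]],
    [1,[-0.44,-0.361,-0.024],[0,0,2.414]],
    [1,[-0.44,-0.361,-0.024],[0,0,2.414]],
    [1,[-0.44,-0.361,-0.024],[0,0,2.414]],
    [1,[-0.44,-0.361,-0.024],[0,0,2.414]],
    [1,[-0.44,-0.361,-0.024],[0,0,2.414]],
    [1,[-0.44,-0.361,-0.024],[0,0,2.414]],
    [1,[-0.44,-0.361,-0.024],[0,0,2.414]],
    [1,[-0.44,-0.361,-0.024],[0,0,2.414]],
    [1,[-0.44,-0.361,-0.024],[0,0,2.414]],
    [1,[-0.44,-0.361,-0.024],[0,0,2.414]],
  ],
)

```text
time: 1.1
tool_pos: [0.4345, 0.0616, 0.2478]
tool_rot: [-3.141, -0.0, 1.286]
contact_force: [0.6, 1.0, -0.0]
opening: 0.0921
```

```bash
python3 -c "
from go import *
print(status.observe()['tool_pos'],status.observe()['tool_rot'])
go([.469,.0035,.25],rpy(np.pi,0,.379))"
```

```text
[0.43445112 0.06158662 0.24778249] [-3.14135652e+00 -1.66473588e-04  1.28635044e+00]
shift [-0.046, 0.049, -0.002] turn [-0.0, -0.0, 0.907] rows 8 q [-0.03, 0.16, 1.71, 0.0, 1.27, 0.25] t 1.1
```

Call:
jog_arm(
  series=[
    [1,[-0.046,0.049,-0.002],[0,0,0.907]],
    [1,[-0.046,0.049,-0.002],[0,0,0.907]],
    [1,[-0.046,0.049,-0.002],[0,0,0.907]],
    [1,[-0.046,0.049,-0.002],[0,0,0.907]],
    [1,[-0.046,0.049,-0.002],[0,0,0.907]],
    [1,[-0.046,0.049,-0.002],[0,0,0.907]],
    [1,[-0.046,0.049,-0.002],[0,0,0.907]],
    [1,[-0.046,0.049,-0.002],[0,0,0.907]],
    [1,[-0.046,0.049,-0.002],[0,0,0.907]],
    [1,[-0.046,0.049,-0.002],[0,0,0.907]],
  ],
)

```text
time: 1.93
tool_pos: [0.4684, 0.006, 0.2496]
tool_rot: [-3.141, 0.0, 0.387]
contact_force: [-0.3, 0.1, -0.8]
opening: 0.0919
```

```bash
python3 -c "
from go import *
s=status.observe();print(s['tool_pos'],s['tool_rot'],s['qpos'])
go([.469,.0035,.091],rpy(np.pi,0,.379))"
```

```text
[0.46842589 0.00596679 0.24955324] [-3.14124729e+00  3.90587652e-04  3.87319374e-01] [-1.51146862e-01  2.19586786e-01  1.63040568e+00  1.00053680e-04
  1.29211262e+00  1.03230261e+00]
shift [-0.0, 0.003, 0.159] turn [-0.0, 0.0, 0.008] rows 4 q [-0.15, 0.22, 1.63, 0.0, 1.29, 1.03] t 1.9333
```

Call:
jog_arm(
  series=[
    [1,[0,0.001,0.04],[0,0,0]],
    [1,[0,0.001,0.08],[0,0,0]],
    [1,[0,0.001,0.12],[0,0,0]],
    [1,[0,0.001,0.15],[0,0,0]],
    [1,[0,0.001,0.159],[0,0,0]],
    [1,[0,0.001,0.159],[0,0,0]],
    [-1,[0,0.001,0.159],[0,0,0]],
    [-1,[0,0.001,0.159],[0,0,0]],
    [-1,[0,0.001,0.159],[0,0,0]],
    [-1,[0,0.001,0.159],[0,0,0]],
    [-1,[0,0.001,0.159],[0,0,0]],
    [-1,[0,0.001,0.159],[0,0,0]],
  ],
  squeeze=20,
)

```text
time: 2.93
tool_pos: [0.4693, 0.005, 0.0915]
tool_rot: [3.141, -0.001, 0.386]
contact_force: [0.4, 0.3, -0.4]
opening: 0.0564
```

```bash
python3 -c "
from go import *
s=status.observe();print(s['tool_pos'],s['tool_rot'],s['contact_force'],s['torque'],s['opening'])
cap('top','top1');cap('scene','scene1')"
```

```text
[0.46929289 0.00500099 0.09145307] [ 3.14094071e+00 -1.21262247e-03  3.85965526e-01] [ 0.44003835  0.34673565 -0.3885438 ] [-0.10989505  0.18337874  0.05770594] 0.056407520774448244
```

View pics/scene1.png

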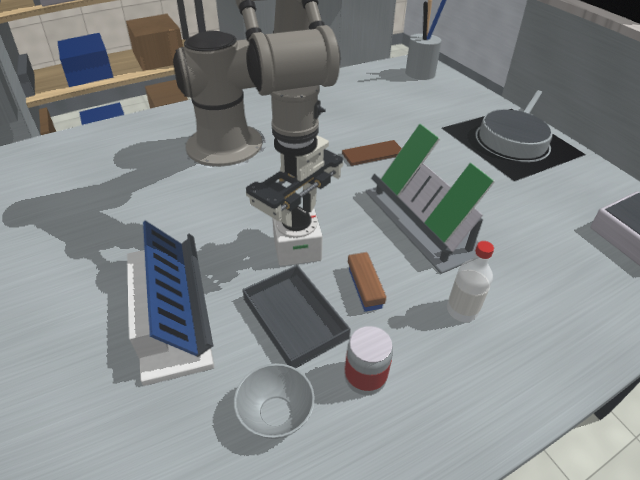

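The arm is over the dial and the fingers are still closing (opening 56 mm). The other objects haven't moved. I'll finish closing, then turn the dial.

Call:
jog_arm(
  series=[
    [-1,[0,0,0],[0,0,0]],
    [-1,[0,0,0],[0,0,0]],
    [-1,[0,0,0],[0,0,0]],
    [-1,[0,0,0],[0,0,0]],
    [-1,[0,0,0],[0,0,0]],
    [-1,[0,0,0],[0,0,0]],
    [-1,[0,0,0],[0,0,0]],
    [-1,[0,0,0],[0,0,0]],
    [-1,[0,0,0],[0,0,-0.1]],
    [-1,[0,0,0],[0,0,-0.2]],
    [-1,[0,0,0],[0,0,-0.3]],
    [-1,[0,0,0],[0,0,-0.4]],
  ],
)

```text
time: 4.03
tool_pos: [0.4688, 0.0051, 0.0908]
tool_rot: [-3.141, -0.0, 0.79]
contact_force: [-0.0, -1.2, 1.2]
opening: 0.0139
```

```bash
python3 -c "
from go import *
s=status.observe();print(s['tool_pos'],s['tool_rot'],s['contact_force'],s['torque'],s['opening'])"
```

```text
[0.46878112 0.00510364 0.09077175] [-3.14103125e+00 -4.26958526e-06  7.90367342e-01] [-0.03996734 -1.23639475  1.23165603] [-0.13570689  0.27302895 -0.02775887] 0.013885712309117258
```

Call:
jog_arm(
  series=[
    [-1,[0,0,0],[0,0,-0.12]],
    [-1,[0,0,0],[0,0,-0.24]],
    [-1,[0,0,0],[0,0,-0.36]],
    [-1,[0,0,0],[0,0,-0.48]],
    [-1,[0,0,0],[0,0,-0.6]],
    [-1,[0,0,0],[0,0,-0.72]],
    [-1,[0,0,0],[0,0,-0.84]],
    [-1,[0,0,0],[0,0,-0.96]],
    [-1,[0,0,0],[0,0,-1.08]],
    [-1,[0,0,0],[0,0,-1.2]],
    [-1,[0,0,0],[0,0,-1.32]],
    [-1,[0,0,0],[0,0,-1.44]],
  ],
)

```text
time: 5.03
tool_pos: [0.4656, 0.0053, 0.0907]
tool_rot: [-3.136, -0.005, 2.232]
contact_force: [-11.6, -3.5, 10.5]
opening: 0.0138
```

Call:
jog_arm(
  series=[
    [-1,[0,0,0],[0,0,-0.12]],
    [-1,[0,0,0],[0,0,-0.24]],
    [-1,[0,0,0],[0,0,-0.36]],
    [-1,[0,0,0],[0,0,-0.48]],
    [-1,[0,0,0],[0,0,-0.58]],
    [-1,[0,0,0],[0,0,-0.63]],
    [-1,[0,0,0],[0,0,-0.65]],
    [-1,[0,0,0],[0,0,-0.65]],
    [-1,[0,0,0],[0,0,-0.65]],
    [-1,[0,0,0],[0,0,-0.65]],
  ],
)

```text
time: 5.87
tool_pos: [0.465, 0.0041, 0.0907]
tool_rot: [-3.138, -0.008, 2.876]
contact_force: [-14.2, -9.7, 12.3]
opening: 0.0143
```

```bash
python3 -c "
from go import *
s=status.observe();print(s['tool_pos'],s['tool_rot'],s['contact_force'],s['torque'],s['opening'],s['qpos'])"
```

```text
[0.46496524 0.0041398  0.09067685] [-3.13828292 -0.00793076  2.87560112] [-14.22441419  -9.6617697   12.27900445] [-1.54592029  2.22722506 -0.39944569] 0.014276415920968342 [-0.15448325  0.40621818  1.8609368  -0.00311564  0.88268986 -1.45731257]
```

Call:
jog_arm(
  series=[
    [1,[0,0,0],[0,0,0]],
    [1,[0,0,0],[0,0,0]],
    [1,[0,0,0],[0,0,0]],
    [1,[0,0,0],[0,0,0]],
    [1,[0,0,0],[0,0,0]],
    [1,[0,0,-0.03],[0,0,0]],
    [1,[0,0,-0.07],[0,0,0]],
    [1,[0,0,-0.11],[0,0,0]],
    [1,[0,0,-0.15],[0,0,0]],
    [1,[0,0,-0.19],[0,0,0]],
    [1,[0,0,-0.2],[0,0,0]],
    [1,[0,0,-0.2],[0,0,0]],
  ],
)

```text
time: 6.87
tool_pos: [0.4705, 0.005, 0.2943]
tool_rot: [3.14, 0.008, 2.876]
contact_force: [-0.2, 0.2, 0.1]
opening: 0.0888
```

```bash
python3 -c "
from go import *
zt=[0,-.574,-.819]
s=status.observe();print(s['tool_pos'],s['tool_rot'],s['contact_force'],s['torque'],s['qpos'])
# pregrasp board B (x .4287): 
top=np.array([.4287,.305+.574*.08,.109+.819*.08]); print(top)
for xd in ([1,0,0],[-1,0,0]):
  go(top-np.array(zt)*.08,ax(zt,xd))
"
```

```text
[0.47051842 0.00501131 0.29433204] [3.14044335 0.00762924 2.87613767] [-0.20725309  0.19244024  0.07410336] [-0.05590266 -0.00144603  0.01176547] [-1.52630584e-01  1.88555104e-01  1.54589458e+00  2.87276490e-04
  1.39943285e+00 -1.45802420e+00]
[0.4287  0.35092 0.17452]
shift [0.144, 0.367, 0.054] turn [-0.105, -0.868, 2.751] rows 24 q [-0.15, 0.19, 1.55, 0.0, 1.4, -1.46] t 6.8667
shift [0.144, 0.367, 0.054] turn [0.608, -0.074, -0.259] rows 10 q [-0.15, 0.19, 1.55, 0.0, 1.4, -1.46] t 6.8667
```

Call:
jog_arm(
  series=[
    [1,[0.144,0.367,0.054],[0.608,-0.074,-0.259]],
    [1,[0.144,0.367,0.054],[0.608,-0.074,-0.259]],
    [1,[0.144,0.367,0.054],[0.608,-0.074,-0.259]],
    [1,[0.144,0.367,0.054],[0.608,-0.074,-0.259]],
    [1,[0.144,0.367,0.054],[0.608,-0.074,-0.259]],
    [1,[0.144,0.367,0.054],[0.608,-0.074,-0.259]],
    [1,[0.144,0.367,0.054],[0.608,-0.074,-0.259]],
    [1,[0.144,0.367,0.054],[0.608,-0.074,-0.259]],
    [1,[0.144,0.367,0.054],[0.608,-0.074,-0.259]],
    [1,[0.144,0.367,0.054],[0.608,-0.074,-0.259]],
    [1,[0.144,0.367,0.054],[0.608,-0.074,-0.259]],
    [1,[0.144,0.367,0.054],[0.608,-0.074,-0.259]],
  ],
)

```text
time: 7.87
tool_pos: [0.4253, 0.398, 0.2334]
tool_rot: [-2.527, -0.011, -3.139]
contact_force: [0.1, -0.5, 0.9]
opening: 0.0912
```

```bash
python3 -c "
from go import *
zt=[0,-.574,-.819]
s=status.observe();print(s['tool_pos'],s['tool_rot'],s['qpos'])
d=cap('top','top2');cap('scene','scene2')
top=np.array([.4287,.305+.574*.08,.109+.819*.08])
go(top+np.array(zt)*.042,ax(zt,[-1,0,0]))
import m
z=m.W[...,2];H,S,V=[m.hsv[...,i] for i in range(3)]
m.reg('timer',(290,350,225,285),(z>0.06)&(z<0.08))
m.reg('knob',(290,350,225,285),(z>0.095)&(z<.13))
"
```

```text
[0.42534664 0.3979914  0.23337525] [-2.5273324  -0.0108846  -3.13909071] [ 0.83041295  0.75754809  0.94879681 -0.41591296  1.89245338 -0.78659312]
shift [-0.003, -0.002, 0.118] turn [-0.002, -0.008, 0.005] rows 3 q [0.83, 0.75, 0.95, -0.42, 1.89, -0.79] t 7.9667
timer 735 med [0.4674 0.0059 0.0741] z5/95 [0.067 0.079] rect mm [469.3   3.4] [89.9 90.1] 73.3
knob 138 med [0.4681 0.0039 0.1162] z5/95 [0.111 0.12 ] rect mm [469.2   4.5] [16.  56.2] 73.6
```

View pics/scene2.png

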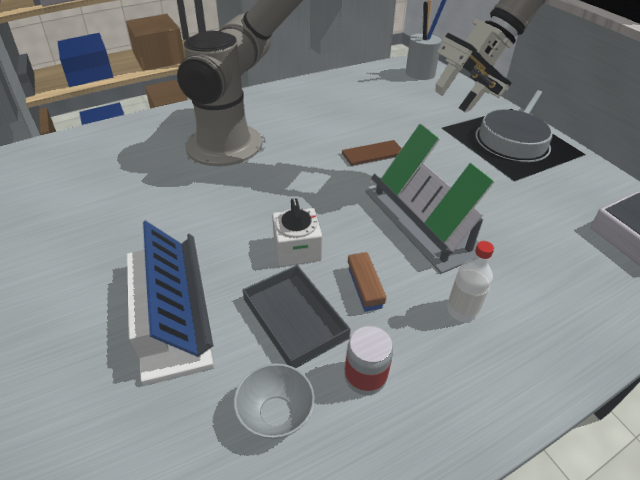

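View pics/top2.png

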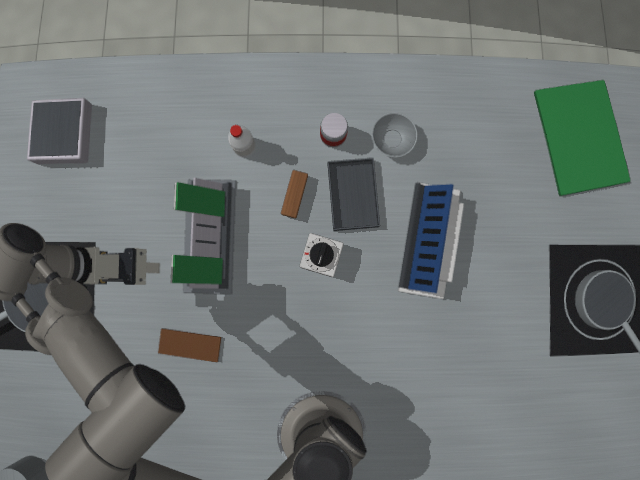

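The dial sits at zero: the bar is aligned with the timer axes, pointer to −x. Open jaws are above the lower board. I'll approach and grip.

Call:
jog_arm(
  series=[
    [1,[-0.003,0,0.03],[0,-0.008,0.005]],
    [1,[-0.003,-0.001,0.06],[0,-0.008,0.005]],
    [1,[-0.003,-0.002,0.085],[0,-0.008,0.005]],
    [1,[-0.003,-0.002,0.105],[0,-0.008,0.005]],
    [1,[-0.003,-0.002,0.117],[0,-0.008,0.005]],
    [1,[-0.003,-0.002,0.117],[0,-0.008,0.005]],
    [1,[-0.003,-0.002,0.117],[0,-0.008,0.005]],
  ],
)

```text
time: 8.55
tool_pos: [0.429, 0.3269, 0.1426]
tool_rot: [-2.531, 0.002, 3.139]
contact_force: [-0.4, 0.3, 1.1]
opening: 0.0919
```

```bash
python3 -c "
from go import *
zt=[0,-.574,-.819]
s=status.observe();print(s['tool_pos'],s['tool_rot'],s['contact_force'],s['qpos'])
d=cap('top','top3');cap('scene','scene3')
top=np.array([.4287,.305+.574*.08,.109+.819*.08])
go(top+np.array(zt)*.042,ax(zt,[-1,0,0]))
"
```

```text
[0.42896446 0.32694403 0.1426493 ] [-2.53076565e+00  2.04294411e-03  3.13944637e+00] [-0.39791482  0.27523762  1.14734276] [ 0.75605514  0.72316929  1.27358122 -0.43087588  1.59035674 -0.72145299]
shift [0.001, 0.001, 0.003] turn [0.002, 0.003, -0.003] rows 1 q [0.76, 0.72, 1.27, -0.43, 1.59, -0.72] t 8.65
```

View pics/scene3.png

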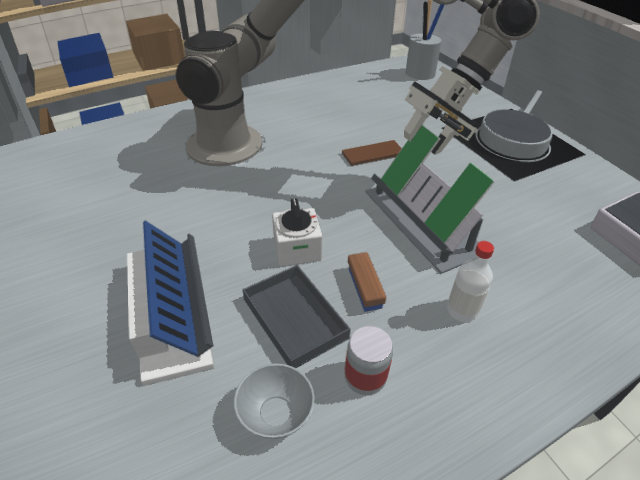

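The jaws straddle the top of the board at about (425,130). Closing now.

Call:
jog_arm(
  series=[
    [-1,[0,0,0],[0,0,0]],
    [-1,[0,0,0],[0,0,0]],
    [-1,[0,0,0],[0,0,0]],
    [-1,[0,0,0],[0,0,0]],
    [-1,[0,0,0],[0,0,0]],
    [-1,[0,0,0],[0,0,0]],
    [-1,[0,0,0],[0,0,0]],
    [-1,[0,0,0],[0,0,0]],
    [-1,[0,0,0],[0,0,0]],
    [-1,[0,0,0],[0,0,0]],
    [-1,[0,0,0],[0,0,0]],
    [-1,[0,0,0],[0,0,0]],
  ],
  squeeze=30,
)

```text
time: 9.65
tool_pos: [0.4287, 0.3282, 0.142]
tool_rot: [-2.531, 0.002, 3.141]
contact_force: [0.4, 0.4, 0.2]
opening: 0.0165
```

Call:
jog_arm(
  series=[
    [-1,[0,0,0],[0,0,0]],
    [-1,[0,0,0],[0,0,0]],
    [-1,[0,0,0],[0,0,0]],
    [-1,[0,0,0],[0,0,0]],
  ],
)

```text
time: 9.98
tool_pos: [0.4287, 0.3281, 0.1422]
tool_rot: [-2.531, 0.002, 3.141]
contact_force: [-0.3, -0.8, 0.8]
opening: 0.0119
```

```bash
python3 -c "
from go import *
s=status.observe();print(s['tool_pos'],s['tool_rot'],s['contact_force'],s['qpos'])
"
```

```text
[0.42873142 0.32806024 0.14220403] [-2.53062337e+00  2.35757344e-03  3.14122317e+00] [-0.28170482 -0.7731639   0.76389408] [ 0.7579848   0.72447479  1.27237915 -0.43109696  1.59025757 -0.72110842]
```

```bash
cat > dry.py <<'E'
from go import *
yaw=np.radians(80.4); hx=np.array([np.cos(yaw),np.sin(yaw),0]); hy=np.array([-np.sin(yaw),np.cos(yaw),0]); ez=np.array([0,0,1.])
up=-.574*hx+.819*ez; n=.819*hx+.574*ez
D=None
def fitD(d):
    global D
    W=world(d); hsv=cv2.cvtColor(d['img'],cv2.COLOR_RGB2HSV)
    m=(hsv[...,0]>100)&(hsv[...,0]<125)&(hsv[...,1]>120); m[:, :395]=0;m[:,470:]=0;m[:170]=0;m[310:]=0
    p=W[m]; p=p[~np.isnan(p[:,0])]
    off=np.median(p@n); t=p@hy; c=(np.percentile(t,1)+np.percentile(t,99))/2
    # foot: on plane z=.04 : D + .045hx + .04z
    dx=(off-.574*.04)/.819-.045
    D=dx*hx+c*hy
    return D
D=np.array([.5110,-.2832,0]) 
Rd=ax(-up,hy)
def tcp(y,du,dn,h=.0405): 
    mid=D+.004*hx+.109*ez+y*hy
    return mid+up*(h+du)+n*dn
E
python3 -c "
from dry import *
D0=D; print(fitD(dict(np.load('/tmp/top.npz'))), (fitD(dict(np.load('/tmp/top.npz'))))@hx)
print(tcp(.065,0,0))
go([.45,.0,.36],ax([0,0,-1],[-1,.08,0]))
s=status.observe()
go(s['tool_pos']+[0,0,.1],R.from_euler('xyz',s['tool_rot']))
"
```

```text
[ 0.51058021 -0.28330033 -0.        ] -0.19418418512757463
[ 0.44328067 -0.29143783  0.1421695 ]
shift [-0.022, -0.394, 0.01] turn [-0.611, 0.027, 0.076] rows 10 q [0.76, 0.72, 1.27, -0.43, 1.59, -0.72] t 9.9833
shift [-0.0, -0.057, -0.082] turn [0.0, 0.0, 0.0] rows 3 q [0.76, 0.72, 1.27, -0.43, 1.59, -0.72] t 9.9833
```

Call:
jog_arm(
  series=[
    [-1,[0,-0.012,-0.017],[0,0,0]],
    [-1,[0,-0.029,-0.041],[0,0,0]],
    [-1,[0,-0.046,-0.066],[0,0,0]],
    [-1,[0,-0.063,-0.09],[0,0,0]],
    [-1,[-0.022,-0.394,0.01],[-0.611,0.027,0.076]],
    [-1,[-0.022,-0.394,0.01],[-0.611,0.027,0.076]],
    [-1,[-0.022,-0.394,0.01],[-0.611,0.027,0.076]],
    [-1,[-0.022,-0.394,0.01],[-0.611,0.027,0.076]],
    [-1,[-0.022,-0.394,0.01],[-0.611,0.027,0.076]],
    [-1,[-0.022,-0.394,0.01],[-0.611,0.027,0.076]],
    [-1,[-0.022,-0.394,0.01],[-0.611,0.027,0.076]],
    [-1,[-0.022,-0.394,0.01],[-0.611,0.027,0.076]],
  ],
)

```text
time: 10.98
tool_pos: [0.4484, 0.0124, 0.3558]
tool_rot: [3.14, 0.0, 3.061]
contact_force: [2.0, 0.1, -1.1]
opening: 0.0116
```

```bash
python3 -c "
from dry import *
s=status.observe();print(s['tool_pos'],s['tool_rot'],s['contact_force'],s['opening'])
cap('scene','scene4')
go([.45,.0,.36],ax([0,0,-1],[-1,.08,0]))
go(tcp(.065,.08,.03),Rd); print(tcp(.065,.08,.03))
"
```

```text
[0.44837068 0.01243566 0.35583659] [3.14042309e+00 2.29340612e-04 3.06090666e+00] [ 1.95217623  0.10113233 -1.11756369] 0.011632550663328425
shift [-0.0, -0.006, -0.002] turn [-0.005, 0.004, -0.006] rows 1 q [-0.15, 0.12, 1.45, -0.0, 1.56, -1.64] t 11.0333
shift [-0.017, -0.317, 0.135] turn [-0.615, -0.021, 0.081] rows 9 q [-0.15, 0.12, 1.45, -0.0, 1.56, -1.64] t 11.0333
[ 0.44013995 -0.31238851  0.2249095 ]
```

View pics/scene4.png

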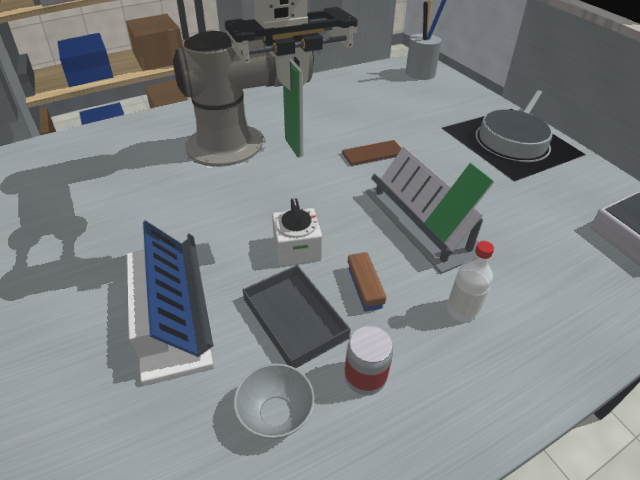

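The board hangs straight in the grip at (292,110), green toward the camera. I'll move it to above the dryer.

Call:
jog_arm(
  series=[
    [-1,[-0.017,-0.317,0.135],[-0.615,-0.021,0.081]],
    [-1,[-0.017,-0.317,0.135],[-0.615,-0.021,0.081]],
    [-1,[-0.017,-0.317,0.135],[-0.615,-0.021,0.081]],
    [-1,[-0.017,-0.317,0.135],[-0.615,-0.021,0.081]],
    [-1,[-0.017,-0.317,0.135],[-0.615,-0.021,0.081]],
    [-1,[-0.017,-0.317,0.135],[-0.615,-0.021,0.081]],
    [-1,[-0.017,-0.317,0.135],[-0.615,-0.021,0.081]],
    [-1,[-0.017,-0.317,0.135],[-0.615,-0.021,0.081]],
    [-1,[-0.017,-0.317,0.135],[-0.615,-0.021,0.081]],
    [-1,[-0.017,-0.317,0.135],[-0.615,-0.021,0.081]],
    [-1,[-0.017,-0.317,0.135],[-0.615,-0.021,0.081]],
    [-1,[-0.017,-0.317,0.135],[-0.615,-0.021,0.081]],
  ],
)

```text
time: 12.03
tool_pos: [0.4411, -0.3017, 0.2197]
tool_rot: [2.525, -0.005, 2.98]
contact_force: [-0.3, 0.6, -1.4]
opening: 0.0118
```

```bash
python3 -c "
from dry import *
s=status.observe();print(s['tool_pos'],s['tool_rot'],s['contact_force'],s['opening'])
cap('scene','scene5');cap('top','top5')
go(tcp(.065,.08,.03),Rd)
go(tcp(.065,.02,.007),Rd)
go(tcp(.065,.004,.003),Rd)
"
```

```text
[ 0.4410762  -0.30172425  0.21972494] [ 2.52521515 -0.00528331  2.98032011] [-0.33526442  0.57790317 -1.43448193] 0.011782995297379759
shift [-0.001, -0.006, -0.01] turn [0.004, -0.008, 0.003] rows 1 q [-0.98, 0.6, 1.29, 0.41, 1.72, -2.43] t 12.1333
shift [-0.001, -0.03, 0.05] turn [0.004, -0.008, 0.003] rows 2 q [-0.98, 0.6, 1.29, 0.41, 1.72, -2.43] t 12.1333
shift [-0.001, -0.034, 0.066] turn [0.004, -0.008, 0.003] rows 2 q [-0.98, 0.6, 1.29, 0.41, 1.72, -2.43] t 12.1333
```

View pics/scene5.png

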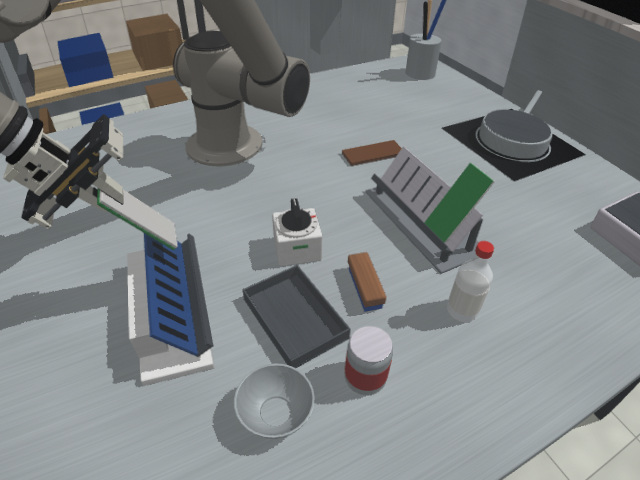

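View pics/top5.png

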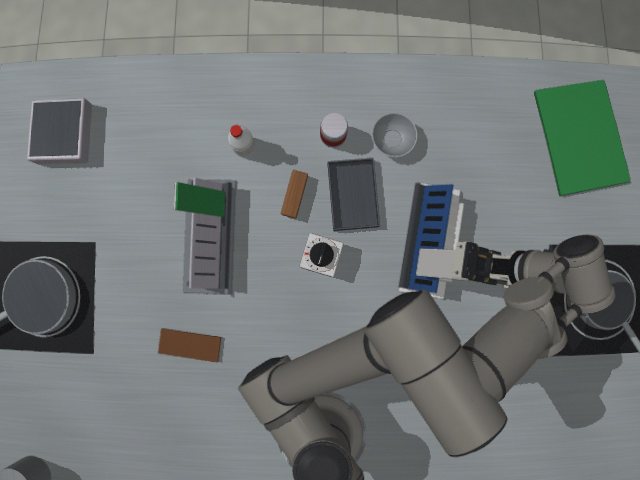

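White faces outward and the board is parallel above the dryer's near end at (440,262). Descending gently.

Call:
jog_arm(
  series=[
    [-1,[-0.001,-0.01,0.015],[0.004,-0.008,0.003]],
    [-1,[-0.001,-0.02,0.03],[0.004,-0.008,0.003]],
    [-1,[-0.001,-0.026,0.042],[0.004,-0.008,0.003]],
    [-1,[-0.001,-0.03,0.05],[0.004,-0.008,0.003]],
    [-1,[-0.001,-0.03,0.05],[0.004,-0.008,0.003]],
    [-1,[-0.001,-0.03,0.05],[0.004,-0.008,0.003]],
    [-1,[-0.001,-0.03,0.05],[0.004,-0.008,0.003]],
  ],
)

```text
time: 12.72
tool_pos: [0.4427, -0.2984, 0.1626]
tool_rot: [2.531, 0.001, 2.973]
contact_force: [0.5, -0.3, -1.2]
opening: 0.0121
```

```bash
python3 -c "
from dry import *
s=status.observe();print(s['tool_pos'],s['tool_rot'],s['contact_force'],s['opening'])
go(tcp(.065,.02,.007),Rd)
go(tcp(.065,.003,.003),Rd)
go(tcp(.065,0,0),Rd)
"
```

```text
[ 0.44266712 -0.29837087  0.16257032] [2.53092277e+00 1.09758384e-03 2.97330948e+00] [ 0.51497275 -0.33042892 -1.16704915] 0.012146720755098655
shift [0.0, 0.001, 0.001] turn [-0.001, 0.001, 0.0] rows 1 q [-0.98, 0.64, 1.37, 0.41, 1.59, -2.47] t 12.7167
shift [0.0, -0.003, 0.018] turn [-0.001, 0.001, 0.0] rows 1 q [-0.98, 0.64, 1.37, 0.41, 1.59, -2.47] t 12.7167
shift [0.0, -0.006, 0.021] turn [-0.001, 0.001, 0.0] rows 1 q [-0.98, 0.64, 1.37, 0.41, 1.59, -2.47] t 12.7167
```

Call:
jog_arm(
  series=[
    [-1,[0,-0.001,0.005],[0,0,0]],
    [-1,[0,-0.002,0.01],[0,0,0]],
    [-1,[0,-0.003,0.015],[0,0,0]],
    [-1,[0,-0.003,0.018],[0,0,0]],
    [-1,[0,-0.004,0.018],[0,0,0]],
    [-1,[0,-0.004,0.018],[0,0,0]],
  ],
)

```text
time: 13.22
tool_pos: [0.4434, -0.2913, 0.1442]
tool_rot: [2.529, -0.001, 2.973]
contact_force: [-1.4, -0.7, -2.2]
opening: 0.0118
```

```bash
python3 -c "
from dry import *
s=status.observe();print(s['tool_pos'],s['tool_rot'],s['contact_force'],s['torque'],s['opening'])
go(tcp(.065,0,0),Rd)
cap('scene','scene6')
"
```

```text
[ 0.44335471 -0.29129371  0.14423128] [ 2.52944294e+00 -6.19413335e-04  2.97276158e+00] [-1.41244664 -0.69076098 -2.1531367 ] [-0.49912165  0.08240337 -0.05085055] 0.011826545689021094
shift [-0.0, -0.001, 0.002] turn [0.001, 0.0, -0.001] rows 1 q [-0.97, 0.66, 1.4, 0.41, 1.55, -2.48] t 13.2167
```

View pics/scene6.png

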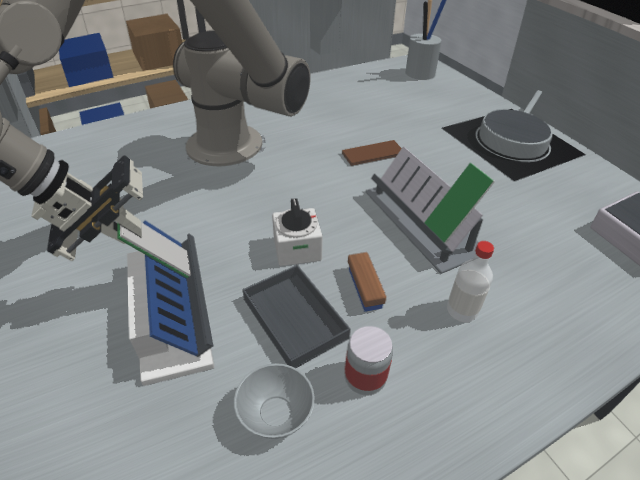

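The board is 1–2 mm from its seat and flush by eye. I'll release, then back out along the tool axis.

Call:
jog_arm(
  series=[
    [-1,[0,-0.001,0.001],[0,0,0]],
    [1,[0,-0.001,0.001],[0,0,0]],
    [1,[0,-0.001,0.001],[0,0,0]],
    [1,[0,-0.001,0.001],[0,0,0]],
    [1,[0,-0.001,0.001],[0,0,0]],
    [1,[0,-0.001,0.001],[0,0,0]],
    [1,[0,-0.001,0.001],[0,0,0]],
    [1,[0,-0.001,-0.02],[0,0,0]],
    [1,[0,-0.001,-0.05],[0,0,0]],
    [1,[0,-0.001,-0.09],[0,0,0]],
    [1,[0,-0.001,-0.11],[0,0,0]],
    [1,[0,-0.001,-0.11],[0,0,0]],
  ],
)

```text
time: 14.27
tool_pos: [0.4329, -0.3577, 0.2374]
tool_rot: [2.536, 0.005, 2.971]
contact_force: [0.3, -1.0, 0.4]
opening: 0.0808
```

```bash
cat > chk.py <<'E'
from dry import *
def boards(d):
    W=world(d); hsv=cv2.cvtColor(d['img'],cv2.COLOR_RGB2HSV); D_=D
    # coordinates in dryer frame
    P=W-D_; X=P@hx; Y=P@hy; Z=P[...,2]
    s=X*(-.574)+ (Z)*.819; nn=(X-.045)*.819+(Z-.04)*.574
    m=(hsv[...,1]<40)&(hsv[...,2]>140)&(np.abs(nn)<.03)&(Z>.05)&(Z<.2)&(np.abs(Y)<.17)
    n_,lab,st,_=cv2.connectedComponentsWithStats(m.astype(np.uint8))
    for i in range(1,n_):
        if st[i,4]<150: continue
        q=lab==i; p=P[q]; p=p[~np.isnan(p[:,0])]; c=p.mean(0); vt=np.linalg.svd(p-c,full_matrices=False)[2]; nv=vt[2]*np.sign(vt[2][2])
        upc=(p-[0,0,.04]-.045*hx)@up
        print('px',st[i].tolist(),'y',np.percentile(p@hy,[2,50,98]).round(3),'nn',np.median((p-[0,0,.04]-.045*hx)@n).round(4),'up',np.percentile(upc,[2,98]).round(3),'normal tilt deg',np.degrees(np.arccos(nv[2])).round(1),'yaw',np.degrees(np.arctan2(nv[1],nv[0])).round(1))
E
python3 -c "
from chk import *
s=status.observe();print(s['tool_pos'],s['tool_rot'],s['contact_force'],s['opening'])
cap('scene','scene7');boards(cap('top','top7'))
"
```

```text
[ 0.43291743 -0.35772326  0.23741499] [2.53594995 0.00493281 2.97079509] [ 0.3477732  -0.95985971  0.36583613] 0.08080283297011037
px [409, 249, 51, 30, 1229] y [0.035 0.066 0.096] nn 0.0118 up [0.01 0.16] normal tilt deg 54.1 yaw 80.3
```

View pics/scene7.png

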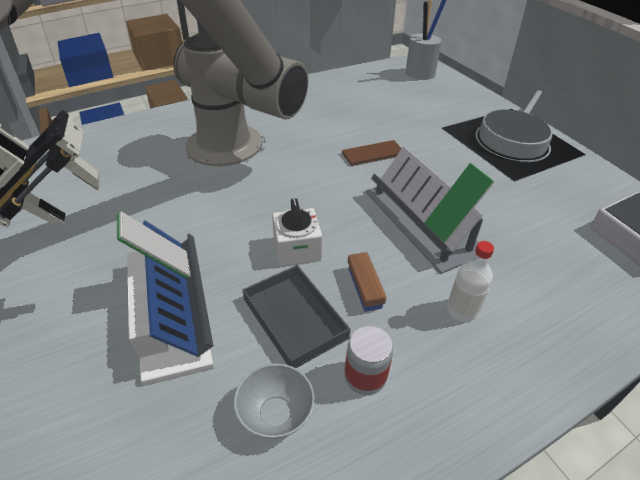

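View pics/top7.png

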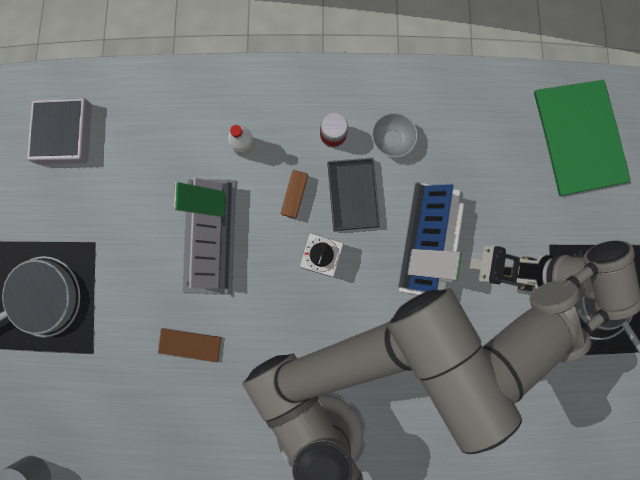

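The first board is seated: 11.8 mm proud of the slope, top at 160 mm, normal 54° from vertical, yaw matching. The second board is next.

```bash
python3 -c "
from dry import *
import m
H,S,V=[m.hsv[...,i] for i in range(3)]
p=m.reg('bA',(165,240,170,225),(H>45)&(H<80)&(S>120))
go([.50,.03,.36],ax([0,0,-1],[-1,.0,0]))
"
```

```text
bA 1237 med [0.599  0.3019 0.1189] z5/95 [0.057 0.175] rect mm [599.4 299.3] [95.9 64.1] 88.8
shift [-0.002, 0.392, 0.121] turn [0.61, 0.052, -0.164] rows 10 q [-1.04, 0.65, 1.15, 0.39, 1.81, -2.44] t 14.3667
```

Call:
jog_arm(
  series=[
    [1,[0,0.02,-0.03],[0,0,0]],
    [1,[0,0.034,-0.05],[0,0,0]],
    [1,[-0.002,0.392,0.121],[0.61,0.052,-0.164]],
    [1,[-0.002,0.392,0.121],[0.61,0.052,-0.164]],
    [1,[-0.002,0.392,0.121],[0.61,0.052,-0.164]],
    [1,[-0.002,0.392,0.121],[0.61,0.052,-0.164]],
    [1,[-0.002,0.392,0.121],[0.61,0.052,-0.164]],
    [1,[-0.002,0.392,0.121],[0.61,0.052,-0.164]],
    [1,[-0.002,0.392,0.121],[0.61,0.052,-0.164]],
    [1,[-0.002,0.392,0.121],[0.61,0.052,-0.164]],
    [1,[-0.002,0.392,0.121],[0.61,0.052,-0.164]],
    [1,[-0.002,0.392,0.121],[0.61,0.052,-0.164]],
  ],
)

```text
time: 15.37
tool_pos: [0.4995, 0.0349, 0.3594]
tool_rot: [3.139, -0.002, -3.137]
contact_force: [-0.2, 0.1, -0.7]
opening: 0.092
```

```bash
cat > bA.py <<'E'
from dry import *
u=np.array([.008,.574,.819]); u/=np.linalg.norm(u); midA=np.array([.599,.3018,.109]); RA=ax(-u,[-1,.012,0])
E
python3 -c "
from bA import *
go(midA+u*.16,RA)
"
```

```text
shift [-0.103, 0.358, 0.12] turn [0.614, 0.004, 0.018] rows 10 q [-0.08, 0.23, 1.32, 0.0, 1.59, -1.66] t 15.3667
```

Call:
jog_arm(
  series=[
    [1,[-0.103,0.358,0.12],[0.614,0.004,0.018]],
    [1,[-0.103,0.358,0.12],[0.614,0.004,0.018]],
    [1,[-0.103,0.358,0.12],[0.614,0.004,0.018]],
    [1,[-0.103,0.358,0.12],[0.614,0.004,0.018]],
    [1,[-0.103,0.358,0.12],[0.614,0.004,0.018]],
    [1,[-0.103,0.358,0.12],[0.614,0.004,0.018]],
    [1,[-0.103,0.358,0.12],[0.614,0.004,0.018]],
    [1,[-0.103,0.358,0.12],[0.614,0.004,0.018]],
    [1,[-0.103,0.358,0.12],[0.614,0.004,0.018]],
    [1,[-0.103,0.358,0.12],[0.614,0.004,0.018]],
    [1,[-0.103,0.358,0.12],[0.614,0.004,0.018]],
    [1,[-0.103,0.358,0.12],[0.614,0.004,0.018]],
  ],
)

```text
time: 16.37
tool_pos: [0.6022, 0.3895, 0.2344]
tool_rot: [-2.523, -0.005, 3.127]
contact_force: [0.2, -0.8, 0.7]
opening: 0.0916
```

```bash
python3 -c "
from bA import *
cap('scene','scene8');cap('top','top8')
import m
H,S,V=[m.hsv[...,i] for i in range(3)]
p=m.reg('bA',(165,240,170,225),(H>45)&(H<80)&(S>120))
go(midA+u*.038,RA)
"
```

```text
bA 1232 med [0.5988 0.3017 0.1188] z5/95 [0.056 0.175] rect mm [599.5 298.7] [94.3 64.7] 88.5
shift [0.002, 0.005, 0.119] turn [-0.004, -0.002, -0.005] rows 3 q [0.66, 1.09, 0.24, -0.56, 2.15, -1.12] t 16.4667
```

View pics/scene8.png

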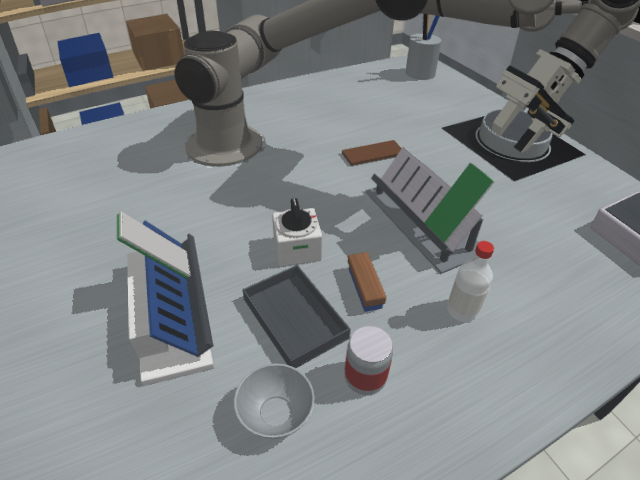

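The gripper is lined up with the second board (470,195). Going in.

Call:
jog_arm(
  series=[
    [1,[0.002,0.004,0.03],[-0.004,0,-0.005]],
    [1,[0.002,0.005,0.06],[-0.004,0,-0.005]],
    [1,[0.002,0.005,0.085],[-0.004,0,-0.005]],
    [1,[0.002,0.005,0.105],[-0.004,0,-0.005]],
    [1,[0.002,0.004,0.117],[-0.004,0,-0.005]],
    [1,[0.002,0.003,0.117],[-0.004,0,-0.005]],
    [1,[0.002,0.003,0.117],[-0.004,0,-0.005]],
  ],
)

```text
time: 17.05
tool_pos: [0.6, 0.3218, 0.1458]
tool_rot: [-2.533, 0.0, 3.126]
contact_force: [0.7, 0.4, 0.9]
opening: 0.0914
```

```bash
python3 -c "
from bA import *
s=status.observe();print(s['contact_force'])
go(midA+u*.038,RA)
"
```

```text
[0.73694228 0.39884706 0.91202571]
shift [0.001, 0.005, 0.004] turn [0.003, -0.001, -0.003] rows 1 q [0.6, 0.96, 0.77, -0.5, 1.77, -0.97] t 17.05
```

Call:
jog_arm(
  series=[
    [-1,[0,0.002,0.003],[0,0,0]],
    [-1,[0,0.003,0.003],[0,0,0]],
    [-1,[0,0.003,0.003],[0,0,0]],
    [-1,[0,0.003,0.003],[0,0,0]],
    [-1,[0,0.003,0.003],[0,0,0]],
    [-1,[0,0.003,0.003],[0,0,0]],
    [-1,[0,0.003,0.003],[0,0,0]],
    [-1,[0,0.003,0.003],[0,0,0]],
    [-1,[0,0.003,0.003],[0,0,0]],
    [-1,[0,0.003,0.003],[0,0,0]],
    [-1,[0,0.003,0.003],[0,0,0]],
    [-1,[0,0.003,0.003],[0,0,0]],
  ],
)

```text
time: 18.05
tool_pos: [0.6, 0.324, 0.1386]
tool_rot: [-2.532, -0.002, 3.128]
contact_force: [-0.3, 0.8, 0.3]
opening: 0.0162
```

Call:
jog_arm(
  series=[
    [-1,[0,0,0],[0,0,0]],
    [-1,[0,0,0],[0,0,0]],
    [-1,[0,0,0],[0,0,0]],
    [-1,[0,0,0],[0,0,0]],
  ],
)

```text
time: 18.38
tool_pos: [0.6001, 0.3232, 0.1391]
tool_rot: [-2.53, -0.002, 3.127]
contact_force: [-0.9, -6.0, 3.2]
opening: 0.012
```

```bash
python3 -c "
from bA import *
s=status.observe();print(s['contact_force'],(s['tool_pos']-midA)@u, s['tool_pos']-midA-u*((s['tool_pos']-midA)@u))
go([.5,.0,.36],ax([0,0,-1],[-1,.08,0]))
go(s['tool_pos']+[0,0,.11],R.from_euler('xyz',s['tool_rot']))
"
```

```text
[-0.91457171 -6.04736746  3.16044728] 0.036960582730798004 [ 0.00076664  0.00017321 -0.00012889]
shift [0.096, -0.392, 0.005] turn [-0.611, 0.018, 0.064] rows 10 q [0.6, 0.97, 0.77, -0.5, 1.76, -0.96] t 18.3833
shift [0.0, -0.063, -0.09] turn [0.0, 0.0, 0.0] rows 3 q [0.6, 0.97, 0.77, -0.5, 1.76, -0.96] t 18.3833
```

Call:
jog_arm(
  series=[
    [-1,[0,-0.012,-0.017],[0,0,0]],
    [-1,[0,-0.029,-0.041],[0,0,0]],
    [-1,[0,-0.046,-0.066],[0,0,0]],
    [-1,[0,-0.063,-0.09],[0,0,0]],
    [-1,[0.096,-0.392,0.005],[-0.611,0.018,0.064]],
    [-1,[0.096,-0.392,0.005],[-0.611,0.018,0.064]],
    [-1,[0.096,-0.392,0.005],[-0.611,0.018,0.064]],
    [-1,[0.096,-0.392,0.005],[-0.611,0.018,0.064]],
    [-1,[0.096,-0.392,0.005],[-0.611,0.018,0.064]],
    [-1,[0.096,-0.392,0.005],[-0.611,0.018,0.064]],
    [-1,[0.096,-0.392,0.005],[-0.611,0.018,0.064]],
    [-1,[0.096,-0.392,0.005],[-0.611,0.018,0.064]],
  ],
)

```text
time: 19.38
tool_pos: [0.5072, 0.0251, 0.3511]
tool_rot: [3.139, 0.002, 3.062]
contact_force: [1.5, -0.5, -0.4]
opening: 0.0122
```

```bash
python3 -c "
from chk import *
s=status.observe();print(s['contact_force'],s['opening'])
cap('scene','scene9');boards(cap('top','top9'))
go(tcp(-.065,.08,.03,.037),Rd)
"
```

```text
[ 1.47225322 -0.52171898 -0.42165854] 0.012216772676677637
shift [-0.09, -0.348, 0.131] turn [-0.61, -0.02, 0.082] rows 10 q [-0.11, 0.24, 1.32, 0.0, 1.57, -1.59] t 19.4833
```

View pics/scene9.png

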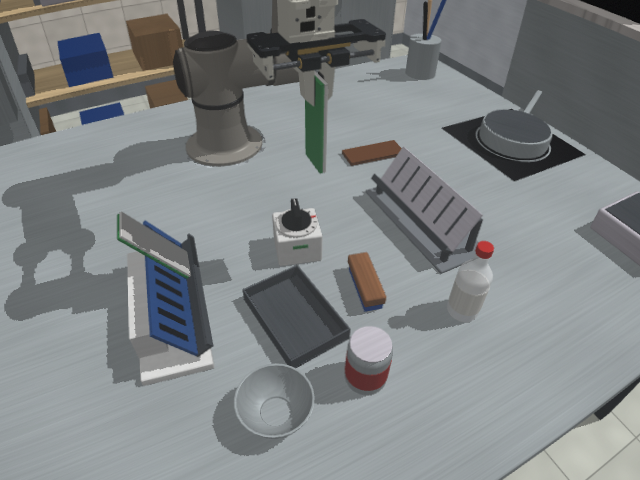

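The second board is held cleanly at (315,125), and the first board stands unchanged in shadow. Carrying on to the dryer.

Call:
jog_arm(
  series=[
    [-1,[-0.09,-0.348,0.131],[-0.61,-0.02,0.082]],
    [-1,[-0.09,-0.348,0.131],[-0.61,-0.02,0.082]],
    [-1,[-0.09,-0.348,0.131],[-0.61,-0.02,0.082]],
    [-1,[-0.09,-0.348,0.131],[-0.61,-0.02,0.082]],
    [-1,[-0.09,-0.348,0.131],[-0.61,-0.02,0.082]],
    [-1,[-0.09,-0.348,0.131],[-0.61,-0.02,0.082]],
    [-1,[-0.09,-0.348,0.131],[-0.61,-0.02,0.082]],
    [-1,[-0.09,-0.348,0.131],[-0.61,-0.02,0.082]],
    [-1,[-0.09,-0.348,0.131],[-0.61,-0.02,0.082]],
    [-1,[-0.09,-0.348,0.131],[-0.61,-0.02,0.082]],
    [-1,[-0.09,-0.348,0.131],[-0.61,-0.02,0.082]],
    [-1,[-0.09,-0.348,0.131],[-0.61,-0.02,0.082]],
  ],
)

```text
time: 20.48
tool_pos: [0.571, -0.3263, 0.2178]
tool_rot: [2.528, -0.006, 2.98]
contact_force: [0.0, -0.4, -1.5]
opening: 0.012
```

```bash
python3 -c "
from chk import *
s=status.observe();print(s['contact_force'],s['opening'],s['tool_pos'])
cap('scene','scene10');boards(cap('top','top10'))
go(tcp(-.065,.02,.007,.037),Rd)
"
```

```text
[ 0.0358712  -0.37568357 -1.52105172] 0.01195712622834034 [ 0.5709959  -0.32625648  0.21779055]
px [430, 250, 30, 29, 403] y [0.034 0.053 0.089] nn 0.0109 up [0.084 0.162] normal tilt deg 55.1 yaw 82.2
shift [0.001, -0.028, 0.054] turn [0.0, -0.008, 0.004] rows 2 q [-0.85, 0.81, 0.88, 0.47, 1.84, -2.22] t 20.5833
```

View pics/top10.png

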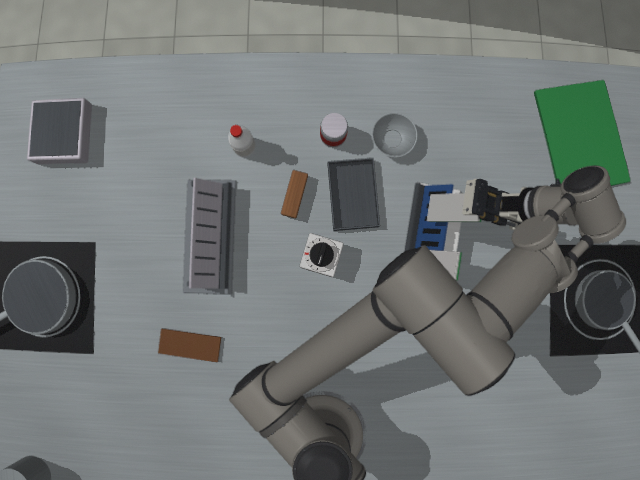

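The second board is above the dryer's far end at (450,207), clear of the first. Descending.

Call:
jog_arm(
  series=[
    [-1,[0,-0.01,0.015],[0,-0.008,0.004]],
    [-1,[0,-0.02,0.03],[0,-0.008,0.004]],
    [-1,[0,-0.026,0.042],[0,-0.008,0.004]],
    [-1,[0,-0.028,0.053],[0,-0.008,0.004]],
    [-1,[0,-0.028,0.053],[0,-0.008,0.004]],
    [-1,[0,-0.028,0.053],[0,-0.008,0.004]],
    [-1,[0,-0.028,0.053],[0,-0.008,0.004]],
  ],
)

```text
time: 21.17
tool_pos: [0.572, -0.3191, 0.1613]
tool_rot: [2.531, 0.001, 2.973]
contact_force: [-0.0, -0.1, -1.4]
opening: 0.0116
```

```bash
python3 -c "
from chk import *
s=status.observe();print(s['contact_force'],s['opening'],s['tool_pos'])
go(tcp(-.065,.02,.007,.037),Rd)
go(tcp(-.065,.002,.002,.037),Rd)
"
```

```text
[-0.02866224 -0.07494559 -1.35061447] 0.011565902892045916 [ 0.57199799 -0.31909289  0.16126154]
shift [0.001, 0.001, 0.003] turn [-0.001, 0.002, -0.0] rows 1 q [-0.85, 0.84, 0.99, 0.47, 1.71, -2.28] t 21.1667
shift [0.001, -0.004, 0.021] turn [-0.001, 0.002, -0.0] rows 1 q [-0.85, 0.84, 0.99, 0.47, 1.71, -2.28] t 21.1667
```

Call:
jog_arm(
  series=[
    [-1,[0,-0.001,0.005],[0,0,0]],
    [-1,[0,-0.002,0.01],[0,0,0]],
    [-1,[0,-0.003,0.015],[0,0,0]],
    [-1,[0,-0.004,0.018],[0,0,0]],
    [-1,[0,-0.004,0.02],[0,0,0]],
    [-1,[0,-0.004,0.02],[0,0,0]],
  ],
)

```text
time: 21.67
tool_pos: [0.5726, -0.3114, 0.1403]
tool_rot: [2.53, -0.002, 2.972]
contact_force: [0.1, 0.1, -1.2]
opening: 0.012
```

```bash
python3 -c "
from chk import *
s=status.observe();print(s['contact_force'],s['torque'],s['opening'],s['tool_pos'])
go(tcp(-.065,0,0,.037),Rd)
"
```

```text
[ 0.14449599  0.06905145 -1.15865928] [-0.48804247  0.10072984  0.01642481] 0.0119802778010381 [ 0.572602   -0.31138754  0.14028043]
shift [0.0, -0.0, 0.001] turn [0.001, 0.0, -0.003] rows 1 q [-0.84, 0.85, 1.03, 0.47, 1.67, -2.29] t 21.6667
```

Call:
jog_arm(
  series=[
    [-1,[0,-0.001,0.001],[0,0,0]],
    [1,[0,-0.001,0.001],[0,0,0]],
    [1,[0,-0.001,0.001],[0,0,0]],
    [1,[0,-0.001,0.001],[0,0,0]],
    [1,[0,-0.001,0.001],[0,0,0]],
    [1,[0,-0.001,0.001],[0,0,0]],
    [1,[0,-0.001,0.001],[0,0,0]],
    [1,[0,-0.001,-0.02],[0,0,0]],
    [1,[0,-0.001,-0.05],[0,0,0]],
    [1,[0,-0.001,-0.09],[0,0,0]],
    [1,[0,-0.001,-0.11],[0,0,0]],
    [1,[0,-0.001,-0.11],[0,0,0]],
  ],
)

```text
time: 22.67
tool_pos: [0.562, -0.378, 0.2343]
tool_rot: [2.536, 0.005, 2.97]
contact_force: [0.4, -0.2, 0.5]
opening: 0.0806
```

```bash
python3 -c "
from chk import *
s=status.observe();print(s['contact_force'],s['opening'],s['tool_pos'])
cap('scene','scene11');boards(cap('top','top11'))
import m
z=m.W[...,2]
m.reg('knob',(290,350,225,285),(z>0.095)&(z<.13))
m.reg('brush',(270,320,160,225),(z>0.03))
go([.47,.005,.32],rpy(np.pi,0,2.854))
"
```

```text
[ 0.37947384 -0.16396184  0.49861168] 0.0806270802983583 [ 0.56197511 -0.37796169  0.23430915]
px [417, 197, 50, 27, 1173] y [-0.096 -0.065 -0.035] nn 0.0121 up [0.012 0.16 ] normal tilt deg 54.8 yaw 80.3
knob 137 med [0.4684 0.0039 0.1157] z5/95 [0.111 0.121] rect mm [469.1   3.5] [13.9 56.3] 73.6
brush 760 med [0.6259 0.0735 0.0402] z5/95 [0.035 0.046] rect mm [627.1  74. ] [ 42.4 119.5] 75.1
shift [0.155, 0.345, 0.132] turn [0.61, -0.036, 0.113] rows 10 q [-0.91, 0.87, 0.74, 0.47, 1.94, -2.23] t 22.7667
```

View pics/scene11.png

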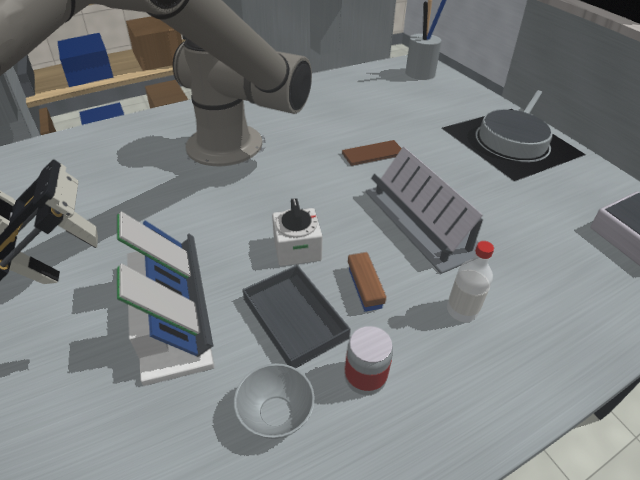

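View pics/top11.png

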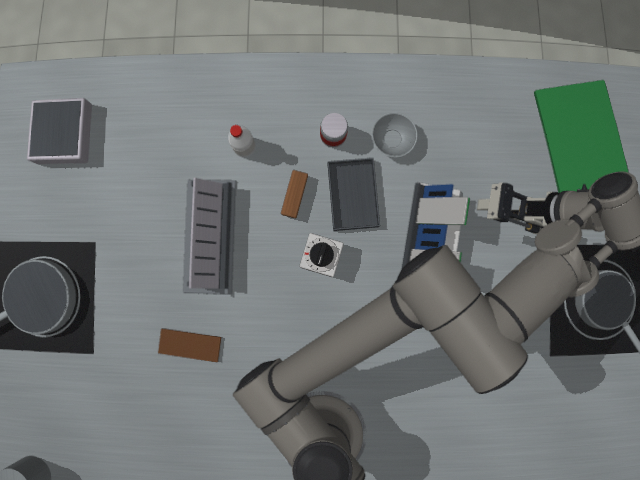

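Both boards lean flush with white outward. Next is the dial.

Call:
jog_arm(
  series=[
    [1,[0,0.02,-0.03],[0,0,0]],
    [1,[0,0.034,-0.05],[0,0,0]],
    [1,[0.155,0.345,0.132],[0.61,-0.036,0.113]],
    [1,[0.155,0.345,0.132],[0.61,-0.036,0.113]],
    [1,[0.155,0.345,0.132],[0.61,-0.036,0.113]],
    [1,[0.155,0.345,0.132],[0.61,-0.036,0.113]],
    [1,[0.155,0.345,0.132],[0.61,-0.036,0.113]],
    [1,[0.155,0.345,0.132],[0.61,-0.036,0.113]],
    [1,[0.155,0.345,0.132],[0.61,-0.036,0.113]],
    [1,[0.155,0.345,0.132],[0.61,-0.036,0.113]],
    [1,[0.155,0.345,0.132],[0.61,-0.036,0.113]],
    [1,[0.155,0.345,0.132],[0.61,-0.036,0.113]],
  ],
)

```text
time: 23.77
tool_pos: [0.4673, 0.0089, 0.3193]
tool_rot: [3.14, -0.004, 2.859]
contact_force: [-0.3, -0.1, 0.8]
opening: 0.092
```

```bash
python3 -c "
from chk import *
s=status.observe();print(s['contact_force'],s['opening'],s['tool_pos'],s['tool_rot'])
boards(cap('top','top12'))
go([.468,.004,.30],rpy(np.pi,0,2.854))
go([.468,.004,.091],rpy(np.pi,0,2.854))
"
```

```text
[-0.32961367 -0.1205996   0.84818739] 0.09198529903931793 [0.46728447 0.00889443 0.31931666] [ 3.13993958 -0.00376507  2.85882544]
px [418, 197, 49, 27, 1156] y [-0.095 -0.065 -0.035] nn 0.0119 up [0.012 0.16 ] normal tilt deg 54.9 yaw 79.9
px [410, 249, 50, 24, 897] y [0.035 0.058 0.081] nn 0.0119 up [0.011 0.16 ] normal tilt deg 54.2 yaw 79.9
shift [-0.004, -0.007, 0.02] turn [0.004, -0.004, 0.007] rows 1 q [-0.14, 0.18, 1.49, 0.0, 1.48, -1.43] t 23.8167
shift [-0.004, -0.008, 0.229] turn [0.004, -0.004, 0.007] rows 6 q [-0.14, 0.18, 1.49, 0.0, 1.48, -1.43] t 23.8167
```

Call:
jog_arm(
  series=[
    [1,[-0.001,-0.003,0.04],[0.004,-0.004,0.007]],
    [1,[-0.001,-0.003,0.08],[0.004,-0.004,0.007]],
    [1,[-0.001,-0.003,0.11],[0.004,-0.004,0.007]],
    [1,[-0.001,-0.003,0.13],[0.004,-0.004,0.007]],
    [1,[-0.001,-0.003,0.13],[0.004,-0.004,0.007]],
    [1,[-0.001,-0.003,0.13],[0.004,-0.004,0.007]],
  ],
)

```text
time: 24.32
tool_pos: [0.4685, 0.0023, 0.1892]
tool_rot: [-3.138, -0.001, 2.849]
contact_force: [-0.2, 0.9, 1.0]
opening: 0.0921
```

```bash
python3 -c "
from chk import *
s=status.observe();print(s['tool_pos'],s['tool_rot'])
go([.468,.0037,.091],rpy(np.pi,0,2.854))
"
```

```text
[0.46852831 0.00231443 0.18915375] [-3.13800659e+00 -8.84623169e-04  2.84931111e+00]
shift [0.001, 0.002, 0.098] turn [-0.004, -0.001, -0.005] rows 3 q [-0.16, 0.28, 1.73, -0.0, 1.14, -1.43] t 24.3167
```

Call:
jog_arm(
  series=[
    [1,[0,0.002,0.035],[-0.004,0,-0.004]],
    [1,[0,0.002,0.065],[-0.004,0,-0.004]],
    [1,[0,0.002,0.09],[-0.004,0,-0.004]],
    [1,[0,0.002,0.098],[-0.004,0,-0.004]],
    [-1,[0,0.002,0.098],[-0.004,0,-0.004]],
    [-1,[0,0.002,0.098],[-0.004,0,-0.004]],
    [-1,[0,0.002,0.098],[-0.004,0,-0.004]],
    [-1,[0,0.002,0.098],[-0.004,0,-0.004]],
    [-1,[0,0.002,0.098],[-0.004,0,-0.004]],
    [-1,[0,0.002,0.098],[-0.004,0,-0.004]],
    [-1,[0,0.002,0.098],[-0.004,0,-0.004]],
    [-1,[0,0.002,0.098],[-0.004,0,-0.004]],
  ],
  squeeze=20,
)

```text
time: 25.32
tool_pos: [0.4707, 0.0032, 0.0926]
tool_rot: [3.141, 0.003, 2.852]
contact_force: [-0.5, -0.2, -0.2]
opening: 0.0432
```

Call:
jog_arm(
  series=[
    [-1,[0,0,0],[0,0,0]],
    [-1,[0,0,0],[0,0,0]],
    [-1,[0,0,0],[0,0,0]],
    [-1,[0,0,0],[0,0,0]],
    [-1,[0,0,0],[0,0,0]],
    [-1,[0,0,0],[0,0,0]],
    [-1,[0,0,0],[0,0,0]],
  ],
)

```text
time: 25.9
tool_pos: [0.4704, 0.0025, 0.0923]
tool_rot: [-3.141, 0.003, 2.853]
contact_force: [-2.2, -5.0, 1.3]
opening: 0.014
```

```bash
python3 -c "
from chk import *
s=status.observe();print(s['tool_pos'],s['tool_rot'],s['opening'],s['contact_force'],s['torque'])
boards(cap('top','top13'))
"
```

```text
[0.47037697 0.00246374 0.09230068] [-3.14109817e+00  2.80647180e-03  2.85261959e+00] 0.013950059582539694 [-2.15707079 -5.02536634  1.30380888] [-0.83852426  0.28858374  0.07114855]
px [417, 197, 50, 27, 1174] y [-0.096 -0.065 -0.035] nn 0.012 up [0.012 0.161] normal tilt deg 54.8 yaw 80.1
px [410, 249, 50, 30, 809] y [0.035 0.055 0.093] nn 0.0116 up [0.011 0.161] normal tilt deg 54.2 yaw 80.8
```

Call:
jog_arm(
  series=[
    [-1,[0,0,0],[0,0,0.12]],
    [-1,[0,0,0],[0,0,0.24]],
    [-1,[0,0,0],[0,0,0.36]],
    [-1,[0,0,0],[0,0,0.48]],
    [-1,[0,0,0],[0,0,0.6]],
    [-1,[0,0,0],[0,0,0.72]],
    [-1,[0,0,0],[0,0,0.84]],
    [-1,[0,0,0],[0,0,0.96]],
    [-1,[0,0,0],[0,0,1.08]],
    [-1,[0,0,0],[0,0,1.2]],
    [-1,[0,0,0],[0,0,1.3]],
    [-1,[0,0,0],[0,0,1.35]],
  ],
)

```text
time: 26.95
tool_pos: [0.4671, 0.0003, 0.0922]
tool_rot: [-3.137, 0.005, 1.499]
contact_force: [-15.1, -18.2, 11.8]
opening: 0.0139
```

Call:
jog_arm(
  series=[
    [-1,[0,0,0],[0,0,0]],
    [-1,[0,0,0],[0,0,0]],
    [-1,[0,0,0],[0,0,0]],
  ],
)

```text
time: 27.2
tool_pos: [0.467, 0.0003, 0.0922]
tool_rot: [-3.137, 0.005, 1.504]
contact_force: [-14.4, -17.9, 10.8]
opening: 0.0141
```

Call:
jog_arm(
  series=[
    [1,[0,0,0],[0,0,0]],
    [1,[0,0,0],[0,0,0]],
    [1,[0,0,0],[0,0,0]],
    [1,[0,0,0],[0,0,0]],
    [1,[0,0,0],[0,0,0]],
    [1,[0,0,-0.03],[0,0,0]],
    [1,[0,0,-0.07],[0,0,0]],
    [1,[0,0,-0.11],[0,0,0]],
    [1,[0,0,-0.15],[0,0,0]],
    [1,[0,0,-0.15],[0,0,0]],
    [1,[0,0,-0.15],[0,0,0]],
    [1,[0,0,-0.15],[0,0,0]],
  ],
)

```text
time: 28.2
tool_pos: [0.4697, 0.0035, 0.2417]
tool_rot: [3.139, -0.0, 1.502]
contact_force: [-0.9, 0.4, -0.7]
opening: 0.0885
```

```bash
python3 -c "
from chk import *
s=status.observe();print(s['tool_pos'],s['tool_rot'],s['opening'],s['qpos'])
boards(cap('top','top14'));cap('scene','scene14')
import m
z=m.W[...,2]
H,S,V=[m.hsv[...,i] for i in range(3)]
m.reg('brush',(270,320,160,225),(z>0.03)&(z<.06))
tr=(V<110)&(z<.045)&(z>-.005)
m.reg('tray',(325,385,150,235),(z>.024)&(z<.04)&(V<100))
# tray top rim via outline cast: dark blob
t=((V<110)*255).astype(np.uint8); t[:, :322]=0;t[:,386:]=0;t[:150]=0;t[238:]=0
c=max(cv2.findContours(t,cv2.RETR_EXTERNAL,2)[0],key=cv2.contourArea); print(cv2.minAreaRect(c))
"
```

```text
[0.46974768 0.00346921 0.24169368] [ 3.13910069e+00 -3.68023414e-04  1.50248311e+00] 0.08849316223953362 [-1.56378587e-01  2.26543102e-01  1.64365035e+00  6.13505383e-04
  1.26894932e+00 -8.82465764e-02]
px [417, 197, 50, 27, 1159] y [-0.095 -0.065 -0.035] nn 0.012 up [0.012 0.16 ] normal tilt deg 54.6 yaw 80.2
px [417, 250, 42, 20, 674] y [0.035 0.055 0.075] nn 0.0119 up [0.038 0.16 ] normal tilt deg 53.8 yaw 79.5
brush 670 med [0.6338 0.0733 0.0403] z5/95 [0.034 0.046] rect mm [628.  74.] [ 43.  120.2] 74.7
tray 259 med [ 0.6618 -0.1286  0.0303] z5/95 [0.025 0.037] rect mm [648.2 -80.9] [143.8 205.5] 85.6
((353.5, 197.5), (79.0, 63.0), 90.0)
```

View pics/top14.png

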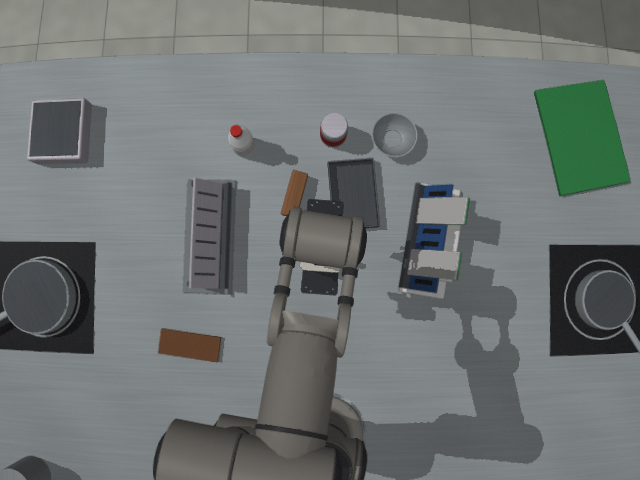

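View pics/scene14.png

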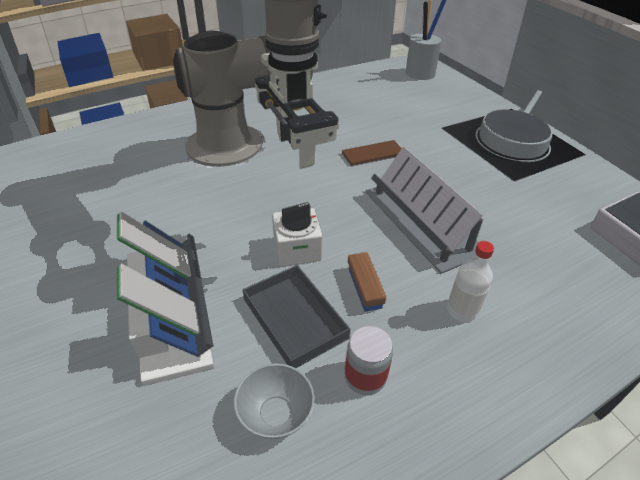

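The dial now points at the red tick, and the boards are unchanged. The brush is at (0.628, 0.074), and I'll find the tray next.

```bash
python3 -c "
from go import *
im=cv2.imread('pics/top12.png')
cv2.imwrite('pics/tray.png',cv2.resize(im[145:245,275:400],(750,600),interpolation=2))
"
```

```text
(no output)
```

View pics/tray.png

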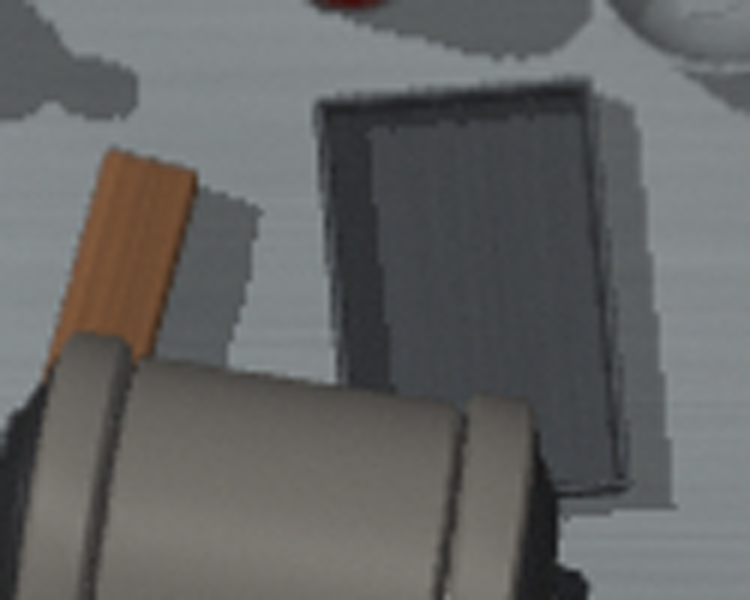

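The tray's rim corners are at about (328,162), (373,159) and (380,227). I'll cast these to the rim height of 30 mm.

```bash
python3 -c "
from go import *
d=dict(np.load('/tmp/top.npz'));K=d['camera_matrix'];k=float(d['k1']);T=d['T']
pts=np.array([[328,161.7],[373.3,158.7],[379.7,226.7]])
u=cv2.undistortPoints(pts[:,None],K,np.array([k,0,0,0,0]))[:,0]
r=np.c_[u,np.ones(3)]@T[:3,:3].T; o=T[:3,3]; P=o+r*((.03-o[2])/r[:,2:]); print(P.round(4))
print('len',np.linalg.norm(P[0]-P[1]),np.linalg.norm(P[1]-P[2]),'ctr',(P[0]+P[2])/2,'yaw',np.degrees(np.arctan2(*(P[1]-P[2])[[1,0]])))
go([.628,.074,.15],rpy(np.pi,0,np.pi-.26))
"
```

```text
[[ 0.7122 -0.0136  0.03  ]
 [ 0.7212 -0.1315  0.03  ]
 [ 0.5434 -0.1471  0.03  ]]
len 0.11825413986443742 0.17847175733889747 ctr [ 0.62779679 -0.08035228  0.03      ] yaw 5.010765545911947
shift [0.081, 0.153, 0.091] turn [0.0, -0.0, -1.379] rows 12 q [-0.16, 0.23, 1.64, 0.0, 1.27, -0.09] t 28.3
```

Call:
jog_arm(
  series=[
    [1,[0.081,0.153,0.091],[0,0,-1.379]],
    [1,[0.081,0.153,0.091],[0,0,-1.379]],
    [1,[0.081,0.153,0.091],[0,0,-1.379]],
    [1,[0.081,0.153,0.091],[0,0,-1.379]],
    [1,[0.081,0.153,0.091],[0,0,-1.379]],
    [1,[0.081,0.153,0.091],[0,0,-1.379]],
    [1,[0.081,0.153,0.091],[0,0,-1.379]],
    [1,[0.081,0.153,0.091],[0,0,-1.379]],
    [1,[0.081,0.153,0.091],[0,0,-1.379]],
    [1,[0.081,0.153,0.091],[0,0,-1.379]],
    [1,[0.081,0.153,0.091],[0,0,-1.379]],
    [1,[0.081,0.153,0.091],[0,0,-1.379]],
  ],
)

```text
time: 29.3
tool_pos: [0.6278, 0.0736, 0.1497]
tool_rot: [-3.141, -0.0, 2.886]
contact_force: [-0.3, -1.1, 0.2]
opening: 0.0921
```

```bash
python3 -c "
from go import *
cap('scene','scene15')
go([.628,.074,.013],rpy(np.pi,0,np.pi-.26))
print(status.observe()['tool_pos'])
"
```

```text
shift [0.0, 0.0, 0.137] turn [0.0, 0.0, -0.002] rows 4 q [-0.0, 0.6, 1.32, 0.0, 1.22, -1.31] t 29.35
[0.62788875 0.07356745 0.15002985]
```

View pics/scene15.png

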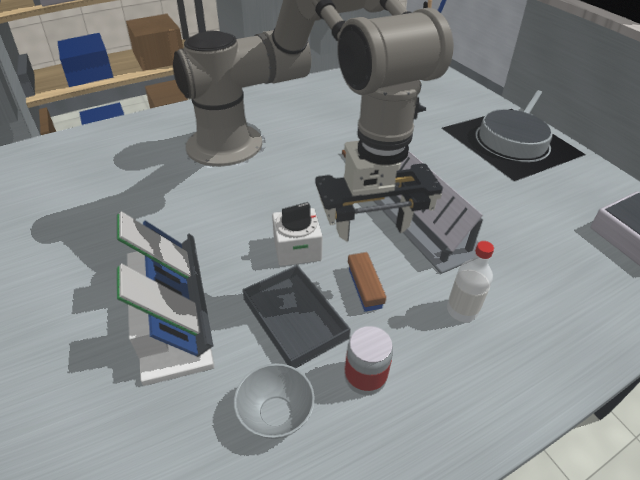

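The open gripper is above the brush (366,280), with space around it. Descending with a narrower opening.

Call:
jog_arm(
  series=[
    [0.5,[0,0,0.03],[0,0,0]],
    [0.5,[0,0,0.06],[0,0,0]],
    [0.5,[0,0,0.09],[0,0,0]],
    [0.5,[0,0,0.115],[0,0,0]],
    [0.5,[0,0,0.13],[0,0,0]],
    [0.5,[0,0,0.137],[0,0,0]],
    [-1,[0,0,0.137],[0,0,0]],
    [-1,[0,0,0.137],[0,0,0]],
    [-1,[0,0,0.137],[0,0,0]],
    [-1,[0,0,0.137],[0,0,0]],
    [-1,[0,0,0.137],[0,0,0]],
    [-1,[0,0,0.137],[0,0,0]],
  ],
  squeeze=25,
)

```text
time: 30.35
tool_pos: [0.6298, 0.0734, 0.0162]
tool_rot: [3.14, 0.005, 2.881]
contact_force: [-0.9, -0.3, 5.4]
opening: 0.042
```

```bash
python3 -c "
from go import *
print(status.observe()['tool_pos'],status.observe()['contact_force'])
go([.628,.074,.11],rpy(np.pi,0,np.pi-.26))
go([.628,-.08,.11],rpy(np.pi,0,np.pi+.087))
"
```

```text
[0.62983808 0.07344218 0.01620472] [-0.93426223 -0.26470815  5.40004882]
shift [0.001, 0.0, -0.094] turn [0.001, 0.005, -0.001] rows 3 q [-0.0, 0.75, 1.44, -0.0, 0.95, -1.31] t 30.35
shift [-0.038, -0.149, -0.094] turn [0.0, 0.006, -0.348] rows 5 q [-0.0, 0.75, 1.44, -0.0, 0.95, -1.31] t 30.35
```

Call:
jog_arm(
  series=[
    [-1,[0,0,0],[0,0,0]],
    [-1,[0,0,-0.03],[0,0,0]],
    [-1,[0,0,-0.065],[0,0,0]],
    [-1,[0,0,-0.094],[0,0,0]],
    [-1,[-0.038,-0.149,-0.094],[0,0.005,-0.348]],
    [-1,[-0.038,-0.149,-0.094],[0,0.005,-0.348]],
    [-1,[-0.038,-0.149,-0.094],[0,0.005,-0.348]],
    [-1,[-0.038,-0.149,-0.094],[0,0.005,-0.348]],
    [-1,[-0.038,-0.149,-0.094],[0,0.005,-0.348]],
    [-1,[-0.038,-0.149,-0.094],[0,0.005,-0.348]],
    [-1,[-0.038,-0.149,-0.094],[0,0.005,-0.348]],
  ],
)

```text
time: 31.27
tool_pos: [0.6268, -0.0797, 0.1085]
tool_rot: [3.14, -0.002, -3.055]
contact_force: [-0.2, -0.6, -2.1]
opening: 0.0416
```

```bash
python3 -c "
from go import *
s=status.observe();print(s['tool_pos'],s['tool_rot'],s['contact_force'],s['opening'])
cap('scene','scene16');cap('top','top16')
go([.628,-.08,.02],rpy(np.pi,0,np.pi+.087))
"
```

```text
[ 0.62675605 -0.07973403  0.10850166] [ 3.14012053e+00 -2.46624945e-03 -3.05497605e+00] [-0.19641547 -0.57455218 -2.13604242] 0.041636807539297216
shift [-0.001, -0.001, 0.089] turn [0.001, -0.002, 0.002] rows 3 q [-0.25, 0.64, 1.36, 0.0, 1.14, -1.91] t 31.3667
```

View pics/scene16.png

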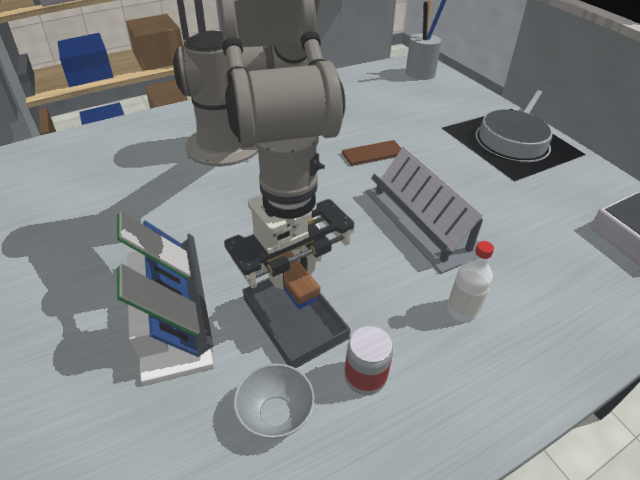

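The brush is level over the tray, bristles down. Lowering it.

Call:
jog_arm(
  series=[
    [-1,[0,0,0.03],[0,0,0]],
    [-1,[0,0,0.06],[0,0,0]],
    [-1,[0,0,0.078],[0,0,0]],
    [-1,[0,0,0.085],[0,0,0]],
    [-1,[0,0,0.087],[0,0,0]],
    [-1,[0,0,0.087],[0,0,0]],
  ],
)

```text
time: 31.87
tool_pos: [0.6275, -0.0794, 0.0223]
tool_rot: [3.141, -0.001, -3.053]
contact_force: [0.5, 0.6, -1.5]
opening: 0.0421
```

```bash
python3 -c "
from go import *
s=status.observe();print(s['tool_pos'],s['tool_rot'],s['contact_force'],s['opening'])
"
```

```text
[ 0.6275083  -0.07938163  0.02225328] [ 3.14123274e+00 -9.71814981e-04 -3.05278887e+00] [ 0.53336162  0.55483043 -1.50899221] 0.0420914517122051
```

Still hanging free, so I'll lower 2 mm more, open narrowly, and rise.

Call:
jog_arm(
  series=[
    [-1,[0,0,0.001],[0,0,0]],
    [-1,[0,0,0.002],[0,0,0]],
    [-1,[0,0,0.002],[0,0,0]],
    [0.3,[0,0,0.002],[0,0,0]],
    [0.3,[0,0,0.002],[0,0,0]],
    [0.3,[0,0,0.002],[0,0,0]],
    [0.3,[0,0,0.002],[0,0,0]],
    [0.3,[0,0,-0.03],[0,0,0]],
    [0.3,[0,0,-0.07],[0,0,0]],
    [0.3,[0,0,-0.11],[0,0,0]],
    [0.3,[0,0,-0.15],[0,0,0]],
    [0.3,[0,0,-0.19],[0,0,0]],
  ],
)

```text
time: 32.87
tool_pos: [0.627, -0.0802, 0.214]
tool_rot: [3.141, -0.001, -3.054]
contact_force: [1.2, -0.2, -0.4]
opening: 0.0599
```

```bash
python3 -c "
from go import *
s=status.observe();print(s['tool_pos'],s['tool_rot'],s['contact_force'],s['opening'])
go([.35,.25,.32],rpy(np.pi,0,np.pi+.087))
"
```

```text
[ 0.6269705  -0.080191    0.21400769] [ 3.14108839e+00 -1.47865632e-03 -3.05403876e+00] [ 1.16596693 -0.15372962 -0.42999656] 0.059916811461879285
shift [0.247, 0.353, -0.105] turn [0.001, -0.001, 0.001] rows 11 q [-0.25, 0.55, 1.22, -0.0, 1.37, -1.91] t 32.8667
```

Moving aside for a clear final look.

Call:
jog_arm(
  series=[
    [0.3,[0.247,0.353,-0.105],[0,0,0]],
    [0.3,[0.247,0.353,-0.105],[0,0,0]],
    [0.3,[0.247,0.353,-0.105],[0,0,0]],
    [0.3,[0.247,0.353,-0.105],[0,0,0]],
    [0.3,[0.247,0.353,-0.105],[0,0,0]],
    [0.3,[0.247,0.353,-0.105],[0,0,0]],
    [0.3,[0.247,0.353,-0.105],[0,0,0]],
    [0.3,[0.247,0.353,-0.105],[0,0,0]],
    [0.3,[0.247,0.353,-0.105],[0,0,0]],
    [0.3,[0.247,0.353,-0.105],[0,0,0]],
    [0.3,[0.247,0.353,-0.105],[0,0,0]],
    [0.3,[0.247,0.353,-0.105],[0,0,0]],
  ],
)

```text
time: 33.87
tool_pos: [0.3479, 0.2528, 0.3194]
tool_rot: [3.138, 0.001, -3.049]
contact_force: [-0.2, -0.1, -0.6]
opening: 0.0598
```

```bash
python3 -c "
from chk import *
s=status.observe();print(s['tool_pos'],s['contact_force'],s['opening'])
boards(cap('top','top17'));cap('scene','scene17')
import m
z=m.W[...,2];H,S,V=[m.hsv[...,i] for i in range(3)]
m.reg('knob',(290,350,225,285),(z>0.095)&(z<.13))
m.reg('brush',(315,390,150,240),(H<20)&(S>80))
m.reg('bottle',(220,270,120,160),(z>0.05)); m.reg('can',(315,355,105,150),(z>0.05)); m.reg('bowl',(365,425,105,165),(z>0.03))
"
```

```text
[0.34793956 0.25284185 0.31943296] [-0.23632552 -0.13264069 -0.588971  ] 0.05976036367821484
px [417, 197, 50, 27, 1155] y [-0.095 -0.065 -0.035] nn 0.012 up [0.012 0.16 ] normal tilt deg 54.7 yaw 80.4
px [409, 249, 51, 30, 1209] y [0.035 0.066 0.096] nn 0.0118 up [0.01  0.161] normal tilt deg 54.2 yaw 80.0
knob 142 med [0.4682 0.004  0.1153] z5/95 [0.108 0.12 ] rect mm [469.   3.] [55.8 14.4] 85.4
brush 760 med [ 0.6235 -0.08    0.0447] z5/95 [0.039 0.049] rect mm [625.2 -80.6] [120.4  42. ] 5.0
bottle 592 med [0.7481 0.2022 0.1168] z5/95 [0.065 0.173] rect mm [754.6 206.7] [55.8 60.6] 21.1
can 694 med [ 0.7835 -0.027   0.0998] z5/95 [0.066 0.106] rect mm [788.8 -26. ] [70.3 67.1] 40.5
bowl 576 med [ 0.7989 -0.1923  0.0447] z5/95 [0.031 0.055] rect mm [ 770.2 -181.8] [116.5 144.2] 75.8
```

View pics/top17.png

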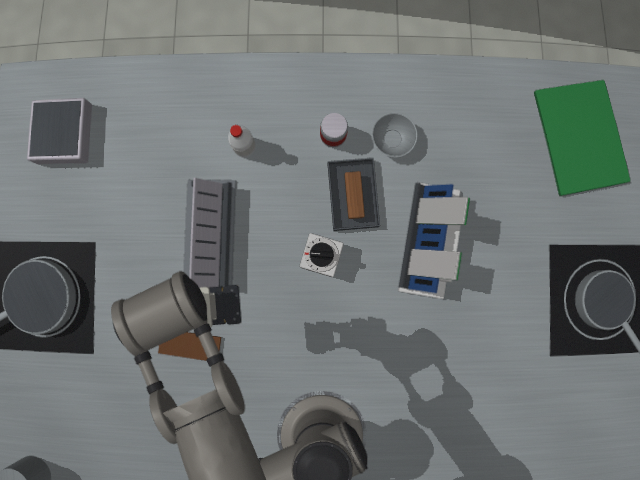

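View pics/scene17.png

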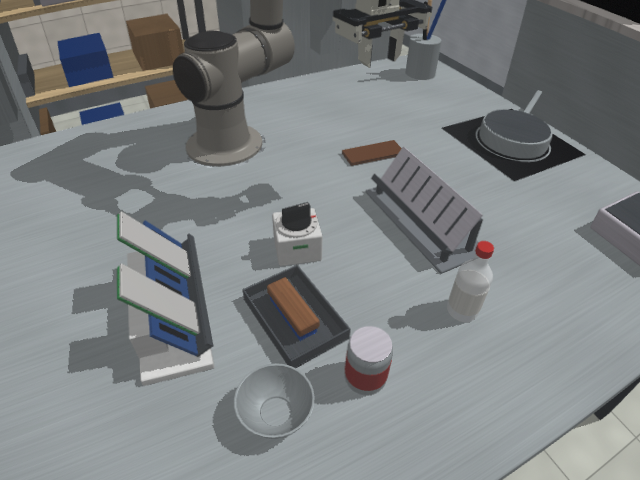

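```bash
python3 -c "
from cell import job
print(job.hand_in())"
```

```text
the job is handed in; nothing more can be done
None
```

The job is done and handed in after about 34 s of robot time. No verdict was returned.

I turned the dial from about 55 min back to its zero stop. I then moved both boards (only two were present) from the rack to the dryer, white face outward. After that I set the dial to 30 min and put the brush in the tray, bristles down.

The last camera checks, with the arm clear and holding nothing:

| Item | Reading | Target |
|---|---|---|
| Board faces | 11.8 and 12.0 mm off the slope | 12 mm (board thickness) |
| Board top edges | 160–161 mm up the slope | 160 mm |
| Board normals | 54–55° from vertical | 46–64° |
| Board width angle | within 0.5° of the ledge | 0.14 rad (8°) |
| Dial | about 1.365 rad, pointing at the red mark | 1.24–1.46 rad |
| Brush | centred in the tray, top at 44.7 mm | 44 mm on the tray floor |

The bottle, can and bowl stayed within 2 mm of where they started. I saw no knock to any object during the run.

One small disagreement: while gripping the brush, the tool stopped about 3 mm higher than commanded with roughly 5 N upward force. The grasp still held and the placing was unaffected. My white-board check missed the first board once, when it was in the arm's shadow, and found it again in the next picture.

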